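Pin the core stack and hold the gap probe in the bolt sleeve

ROBOT

A 7-joint arm with a two-finger parallel gripper is mounted at the origin on the work surface. World frame = base frame: x ahead of the robot, y to its left, z up, the work surface at z = 0. Lengths are in m, angles in degrees, forces in N, time in s.
With the tool pointing down it reaches from about 0.425 to 0.875 m from the base axis. Payload 4.7 kg.
Tool frame: the origin (TCP) lies at the very end of the fingers, on their centre line; the grasp point (between the pads) lies 19 mm behind it; x points along the fingers, z is the direction in which the jaws open and shut, and the axes are right-handed (so a half turn about x gives the same grasp; the last joint's range is limited). The gripper opens to 87 mm and grips with 3 to 60 N. Pads are 19 mm wide; open, the fingers measure 117 mm over their backs; the gripper's body (75 mm by 190 mm) begins 51 mm behind the grasp point.
Start: joints at [-75.797, 18.392, -4.016, 83.108, 1.295, 78.541, -3.26], TCP at [0.151, 0.632, 0.223] pointing down, gripper open.
Joint ranges: [-163.93, 163.93], [-17.29, 119.83], [-79.2, 71.16], [3.27, 140.29], [-89.18, 269.18], [5.43, 117.66], [-154.24, 154.24]. Speed limits (degrees/s): [147.25, 147.25, 180, 180, 180, 180, 180].

INTERFACE

Orientations are given as [roll, pitch, yaw] about the fixed x, y, z axes, in that order (R = Rz(yaw) Ry(pitch) Rx(roll)).
In Python, from cell import env gives the robot as it stands. The module is installed in compiled form; this text tells all that it offers.
- The arm moves only by the tool drive_tool, never from a script. Its argument "increments" is a list of rows, each a list of 2 entries, a list of its own where there are three numbers: the shift along the tool's x, y, z scaled (see below), then the turn, a rotation vector about the tool's x, y, z scaled (see below). In form: [[[dx, dy, dz], [wx, wy, wz]], ...]. A call has 1 to 10 rows; each row shifts and turns the commanded pose from where the row before left it, along the tool's axes as they then stand; what a row does not reach is not made up. The controller multiplies each number of a shift by 0.04 m and each number of a turn by 120 degrees. A row lasts 1/10 s, in which the tool goes at most 50 mm and 8.59 degrees, less where a joint would pass 70% of its speed; a pose out of reach is approached as far as the arm can. A call with a number of a shift or a turn outside -1 to 1 is refused whole. A call with a gripper value outside its range is refused whole. "hand" is the gripper's target within -1 to 1 (fully open at 1, half-way at 0, shut at -1), set as the call begins (left out, the last holds). The fingers move at their own pace and stop on an object; "squeeze" is the grip in N (left out, the last holds). Time passes only in rows, so rows that do not move let the fingers close. It gives the time, the measured TCP pose, the force and the opening at its end, in the units of the state.
- env.get_obs(): the state, without advancing time (a new reading comes with each control period).
- env.read_camera(name): name is "side" or "top" or "wrist"; returns a dict with "frame" (420x560x3 uint8, red, green, blue), "fx", "fy", "cx", "cy" (pixels), "R" (3x3) and "t" (3): a world point X has camera coordinates R X + t. Camera axes: x right, y down, z forward; pixel columns grow to the right and rows downward; lengths in m; the calibration is good to about 2 mm. A picture is of the moment at which its call begins. There is no depth.
- env.sign_off(): hands the job in, once; it reports no verdict.
The state is a dict: "time_s": time; "qpos": joint angles; "joint_velocities": joint speeds; "effort": joint torques, N m; "tool_pos": TCP position; "tool_rot": TCP orientation; "force": force on the tool from outside, world axes, zero at the start; "wrist_torque": the same for the moment, N m; "grip_width": finger opening in m.
Only numpy, scipy, OpenCV 4.12 (cv2) and the standard library are available. Lean on these libraries where they do the work, as an engineer would, in place of code of your own. Each camera call takes 0.05 s, during which the arm holds its last target.

TASK

Lock the stacked transformer core by putting the brass pin, end down, fully home in the pin hole of the stack and letting go of it. Then take the gap probe from its blue stand and lower its rod through the brown bolt sleeve, never letting the probe touch the stack or the sleeve, until the middle of its red band is level with the sleeve's rim; finish while still holding it there, upright, still and centred in the bore. Leave the paint tin, the yellow banding roll and the wooden block where they are.

Things in the scene. Friction and masses are not known exactly. Their poses are not given: they have to be found in the camera images.
- core: Stack of grey core sheets, 90 (x) by 300 (y) by 55 mm high, lying on pale wooden spacers 30 mm high (so its top is 85 mm above its origin). Fixed to the table. Origin: centre of the footprint on the table; z up. The pin hole is at its +y end, the sleeved bolt hole at its -y end, both on the centre line, 200 mm apart.
- pin_hole (a point): Centre of the mouth of the pin hole, on the top face of the stack. Plain hole 20 mm in diameter, 55 mm deep down to a wooden spacer that closes it; axes as core.
- sleeve_rim (a point): Centre of the upper rim of the brown insulating sleeve that lines the bolt hole: outside 34 mm, bore 26 mm in diameter, 61 mm long, standing 6 mm proud of the stack's top (rim 91 mm above the table). The bore is open below, with 30 mm of free space from its lower end to the table. Axes as core.
- pin: Round brass locating pin, 16 mm diameter, 110 mm long, about 0.17 kg, standing upright in its wooden block with its upper 60 mm free (loose in its hole, with 2 mm of play all round). Origin: centre of its lower end; z along the pin to the upper end. Fully home in the stack it stands 55 mm proud.
- pin_block: Fixed wooden block 80 x 80 x 60 mm high with one hole 20 mm in diameter and 50 mm deep at its centre, which holds the pin at the start. Origin: centre of its underside.
- probe: Gap probe, 180 mm tall, about 0.15 kg. From its origin at the rod's lower tip, z up along it: aluminium rod 10 mm in diameter up to 110 mm, collar 36 mm in diameter from 110 to 120 mm, black square handle 24 x 24 mm with faces along the probe's x and y from 120 to 180 mm. A red band 16 mm tall surrounds the rod, its middle 70 mm above the tip. At the start it hangs in its stand, the collar resting on the stand's top.
- probe_tip (a point): Lower tip of the probe's rod (the same point as the origin of probe).
- probe_band (a point): Middle of the red band, on the rod's axis, 70 mm above the tip.
- probe_stand: Fixed blue stand 80 x 80 x 116 mm high; a hole 16 mm in diameter at the centre of its 16 mm thick top plate takes the probe's rod. Lift the probe 116 mm straight up to clear it. Origin: centre of its underside.
- tin: Bystander: red paint tin, 76 mm diameter, 95 mm tall. Origin: centre of its underside.
- banding_roll: Bystander: flat yellow ring, 90 mm outside, 60 mm inside, 25 mm high. Origin: centre of its underside.
- wood_block: Bystander: pale wooden block 45 x 90 x 40 mm high. Origin: centre of its underside.
There are look-alikes about, which are no part of the job. What is shaped like the probe but pink is not meant.

How it is judged (in metres and radians):
On the way, in this order (a step that is already met when the one before it is completed fails the run):
1. the pin stands fully home in the stack's pin hole, released (horizontal distance between pin and pin_hole below 0.005 m and z of pin in the frame of pin_hole below -0.05 m and angle between pin's own z axis and vertical below 0.15 rad and contact force between the fingers and pin below 0.1 N and linear speed of pin below 0.03 m/s), for 0.2 s.
2. the probe is held with its rod lifted clear above its stand (z of probe_tip in the frame of probe_stand above 0.118 m and contact force between the fingers and probe above 2 N), for 0.1 s.
At the end, for the whole second after the job is handed in: Pin free, at rest: foot at least 50 mm below the hole's mouth, within 5 mm of its axis, tilt < 0.15 rad. Probe held (> 2 N), < 20 mm/s, tilt < 0.08 rad, tip and band within 4 mm of the sleeve's axis, band's middle within 8 mm of the rim's height, not touching the stack (< 0.2 N) (all of step 1 and horizontal distance between each of probe_tip, probe_band and sleeve_rim below 0.004 m and z of probe_band in the frame of sleeve_rim between -0.008 and 0.008 m and angle between probe's own z axis and vertical below 0.08 rad and linear speed of probe below 0.02 m/s and contact force between the fingers and probe above 2 N and contact force between probe and core below 0.2 N); the arm keeps its last pose, push and grip.
It fails at once if the probe touches the stack or its sleeve (over 0.3 N) (contact force between probe and core above 0.3 N).
It fails at once if the probe touches the pin (contact force between probe and pin above 0.3 N).
It fails at once if a bystander is moved by more than 15 mm (distance of any of tin, banding_roll, wood_block from where it was at the start of the episode above 0.015 m).
It also fails if it takes over 72 s, if anything falls off the work surface, if the arm or the gripper's body presses on something with over 40 N, if the wrist force passes 120 N, or if a joint passes its speed limit or range.

## Working session

There is one attempt and no reset: what is moved stays moved. The work goes in short steps, Python scripts to look and compute and a tool call to move; the robot and the scene stay as the last step left them, time stands still between calls to the robot, and variables do not carry over. Pictures are saved under pics/ and viewed, and the job is handed in when it is done.

Besides the shell and the picture viewer there is one more tool, called after "Request:" as name(argument=value, ...), one argument or row to a line, values as JSON. drive_tool: Moves the arm, as the interface text tells. Shifts and turns lie within -1 to 1; 1 stands for 0.04 m of shift or 120 degrees of turn. Its arguments: {"type":"object","properties":{"increments":{"type":"array"},"hand":{"type":"number"},"squeeze":{"type":"number"}},"required":["increments"]}

```bash
ls; mkdir -p pics
python3 - <<'E'
from cell import env
import cv2,pickle
o=env.get_obs(); print(o)
for n in ["side","top","wrist"]:
    c=env.read_camera(n); pickle.dump(c,open(f"pics/{n}0.pkl","wb"))
    cv2.imwrite(f"pics/{n}0.png",c["frame"][:,:,::-1]); print(n,c["fx"],c["cx"],c["cy"],c["R"],c["t"])
E
```

```text
pics
{'time_s': 0.0, 'qpos': array([-75.79620107,  18.43837672,  -4.01405367,  83.17374458,
         1.29466481,  78.53976037,  -3.26182651]), 'joint_velocities': array([ 0.09291653,  0.02892006, -0.04471929,  0.04517536,  0.04528912,
        0.01248792,  0.00650476]), 'effort': array([-7.84378663e-04, -4.91291428e+01, -4.04379778e-01, -3.12533998e+01,
       -6.38109958e-02,  4.36471333e-02,  1.89954458e-04]), 'tool_pos': array([0.15052936, 0.63177682, 0.22147918]), 'tool_rot': array([-176.8892674 ,   89.89317582, -100.28663817]), 'force': array([-0.84340283, -0.46511559,  0.49170433]), 'wrist_torque': array([-0.04273944,  0.05192705,  0.02227239]), 'grip_width': 0.08687901048048606}
side 472.2885192331459 270.4931644320303 208.51358293669674 [[ 0.75928919 -0.65063166  0.01258432]
 [-0.45817043 -0.54821911 -0.69966825]
 [ 0.46212528  0.52548478 -0.71435703]] [-0.44142692  0.30028477  1.15984253]
top 490.1243524720811 278.6337454161444 211.58221750353064 [[ 0.01309945 -0.99970485 -0.0204603 ]
 [-0.99799775 -0.01180535 -0.06213791]
 [ 0.06187803  0.0212333  -0.99785783]] [-0.01636206  0.52093481  1.07128301]
wrist 372.57590686082233 275.93705801566495 205.65526631231583 [[ 0.23248004  0.97259883 -0.00213086]
 [ 0.93376907 -0.22258461  0.28023456]
 [ 0.27208151 -0.06713867 -0.95992919]] [-0.64834336 -0.03411811  0.39111915]
```

View pics/side0.png

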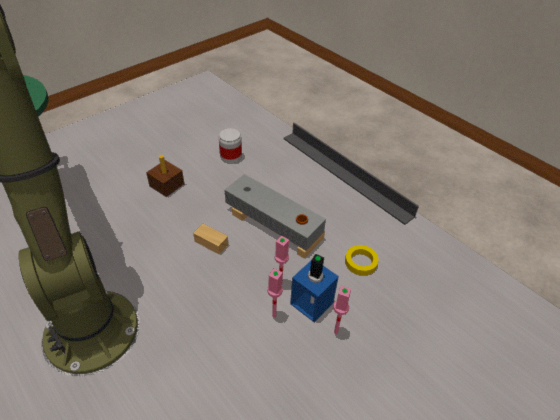

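View pics/top0.png

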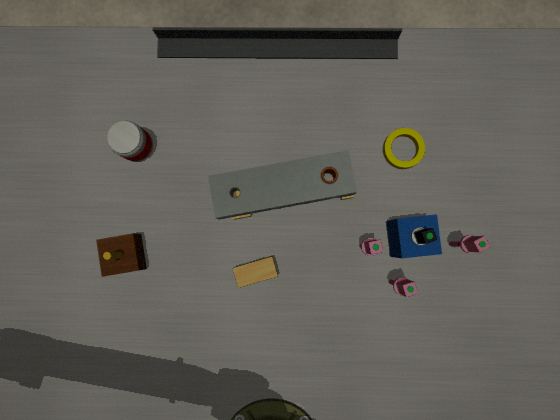

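View pics/wrist0.png

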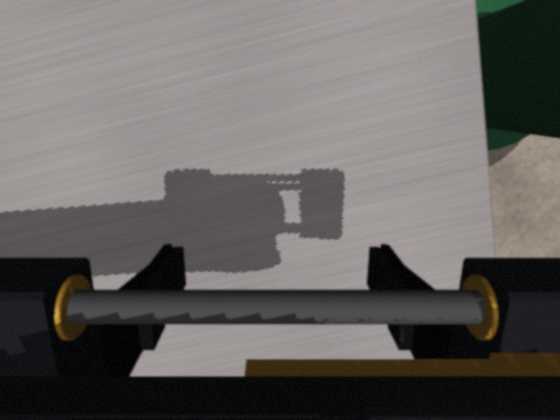

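Run:
```python
import cv2,numpy as np
t=cv2.imread("pics/top0.png"); s=cv2.imread("pics/side0.png")
R=lambda i,x0,x1,y0,y1,f:cv2.resize(i[y0:y1,x0:x1],None,fx=f,fy=f,interpolation=cv2.INTER_CUBIC)
cv2.imwrite("pics/c1.png",R(t,340,500,190,310,5))
cv2.imwrite("pics/c2.png",R(s,230,390,225,345,5))
cv2.imwrite("pics/c3.png",np.hstack([R(t,85,165,220,290,5),R(s,140,220,140,210,5)]))
cv2.imwrite("pics/c4.png",R(t,200,360,140,230,5))
```

```text
(no output)
```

View pics/c1.png

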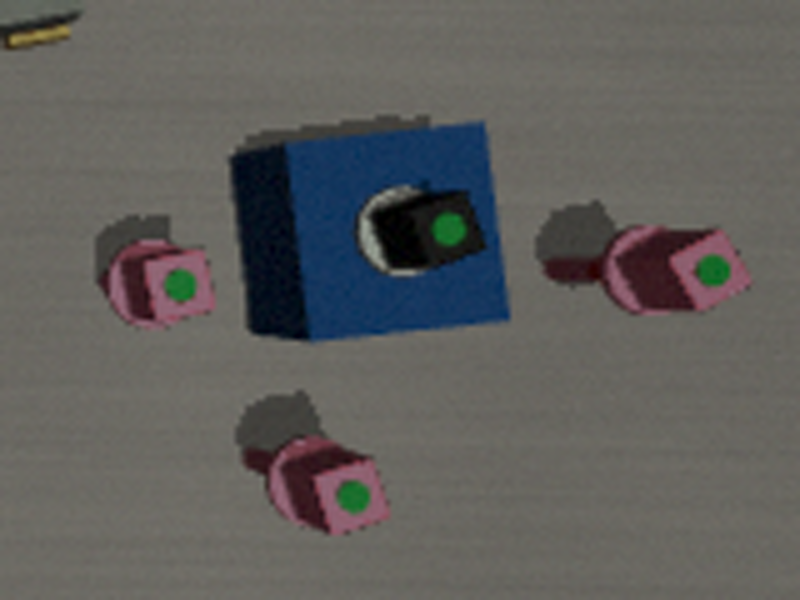

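View pics/c2.png

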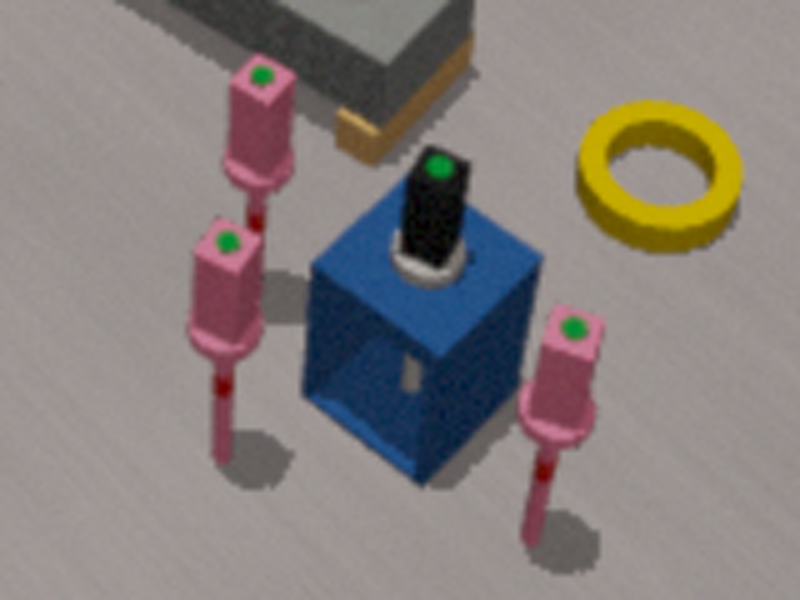

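View pics/c3.png

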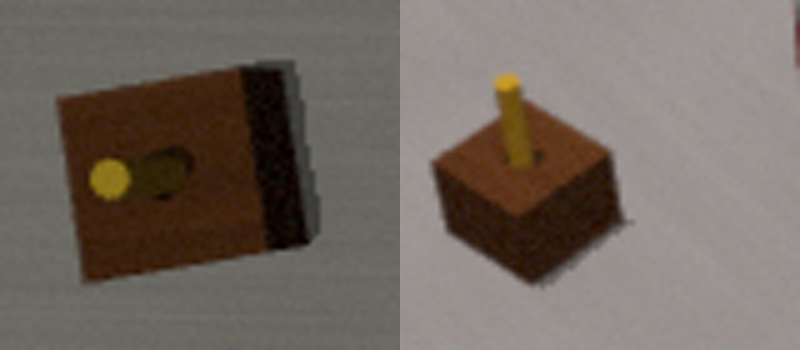

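View pics/c4.png

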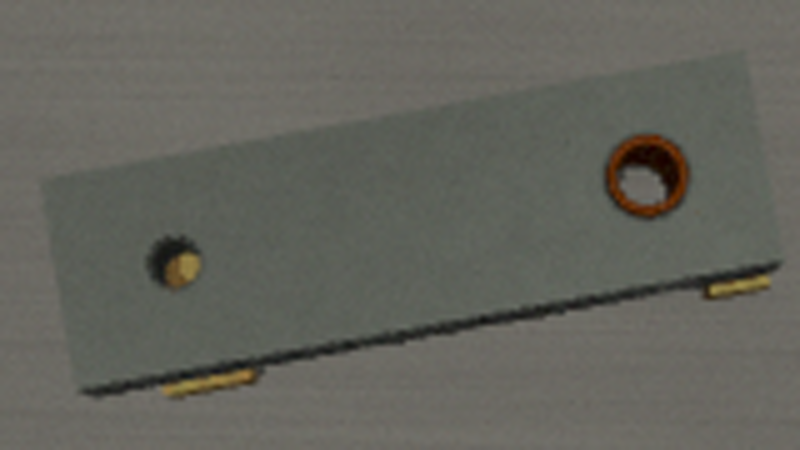

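I see the probe candidates, in top-view pixels: black handle at (430,236), in the blue stand, and pink look-alikes at (375,247), (410,289) and (482,244). By the description I choose the black one, and the close crop confirms it: black handle, grey collar, standing in the blue stand. The pin is brass at (107,256). The pin hole is at about (236,193) and the sleeve at about (329,175).

```bash
cat > h.py <<'E'
import numpy as np,cv2,pickle
def load(n): return pickle.load(open(f"pics/{n}.pkl","rb"))
def snap(env,n,tag):
    c=env.read_camera(n); pickle.dump(c,open(f"pics/{n}{tag}.pkl","wb")); cv2.imwrite(f"pics/{n}{tag}.png",c["frame"][:,:,::-1]); return c
def ray(c,p):
    d=np.array([(p[0]-c["cx"])/c["fx"],(p[1]-c["cy"])/c["fy"],1.]); R=np.array(c["R"]);t=np.array(c["t"])
    return -R.T@t, R.T@d
def plane(c,p,z):
    o,d=ray(c,p); return o+d*(z-o[2])/d[2]
def tri(c1,p1,c2,p2):
    o1,d1=ray(c1,p1);o2,d2=ray(c2,p2)
    s=np.linalg.lstsq(np.c_[d1,-d2],o2-o1,rcond=None)[0]
    a=o1+d1*s[0];b=o2+d2*s[1]; return (a+b)/2,np.linalg.norm(a-b)
def proj(c,X):
    q=np.array(c["R"])@X+np.array(c["t"]); return np.array([c["fx"]*q[0]/q[2]+c["cx"],c["fy"]*q[1]/q[2]+c["cy"]])
def hsv(c): return cv2.cvtColor(c["frame"],cv2.COLOR_RGB2HSV)
def blobs(m,amin=8):
    n,l,s,ce=cv2.connectedComponentsWithStats(m.astype(np.uint8))
    return [(tuple(ce[i].round(2)),int(s[i,4]),s[i,:4].tolist()) for i in range(1,n) if s[i,4]>=amin]
E
python3 - <<'E'
from h import *
np.set_printoptions(precision=4,suppress=True)
T=load("top0");S=load("side0")
for n,c in(("top",T),("side",S)):
    h=hsv(c);H,s,v=h[...,0],h[...,1],h[...,2]
    print(n,"green",blobs((H>50)&(H<80)&(s>120)&(v>60)))
    print("  yellowish",blobs((H>18)&(H<30)&(s>130)&(v>110)))
    print("  blue",blobs((H>100)&(H<120)&(s>150)&(v>90),50))
    print("  sleeve",blobs((H<14)&(s>170)&(v>95),15))
    print("  pink",blobs((H>160)&(H<178)&(s>40)&(s<150)&(v>110),15))
px=lambda x,y,x0,y0:((x+.5)/5-.5+x0,(y+.5)/5-.5+y0)
# core corners top from crop c4
cor=[px(*p,200,140) for p in((40,179),(743,51),(780,262),(85,390))]
P=[plane(T,p,.085) for p in cor]; print("core corners",*P, "ctr",np.mean(P,0))
print("hole",plane(T,px(174,263,200,140),.085),"sleeve",plane(T,px(647,176,200,140),.091))
print("pin top",tri(T,px(110,179,85,220),S,px(107,84,140,140)),plane(T,px(110,179,85,220),.12))
bl=[px(*p,85,220) for p in((56,97),(243,68),(268,247),(84,283))]
P=[plane(T,p,.06) for p in bl];print("pinblock",*P,np.mean(P,0))
g=px(449,230,340,190),px(440,166,230,225)
print("probe top",tri(T,g[0],S,g[1]),plane(T,g[0],.186))
st=[px(*p,340,190) for p in((286,145),(485,122),(509,320),(311,340))]
P=[plane(T,p,.116) for p in st];print("stand",*P,np.mean(P,0))
for p in((180,286),(353,496),(712,271)): print("pink",plane(T,px(*p,340,190),.18))
E
```

```text
top green [((np.float64(429.32), np.float64(235.41)), 34, [426, 233, 7, 6]), ((np.float64(482.37), np.float64(243.63)), 30, [480, 241, 6, 6]), ((np.float64(375.74), np.float64(246.59)), 27, [373, 244, 6, 6]), ((np.float64(410.4), np.float64(289.04)), 25, [408, 287, 6, 5])]
  yellowish [((np.float64(405.39), np.float64(144.38)), 522, [385, 128, 40, 39]), ((np.float64(237.0), np.float64(192.73)), 11, [236, 191, 3, 5]), ((np.float64(245.33), np.float64(215.08)), 12, [242, 214, 8, 3]), ((np.float64(106.36), np.float64(255.18)), 45, [103, 252, 8, 8]), ((np.float64(254.61), np.float64(271.88)), 702, [234, 257, 44, 30])]
  blue [((np.float64(418.08), np.float64(236.14)), 1065, [398, 215, 44, 43])]
  sleeve []
  pink [((np.float64(465.58), np.float64(243.4)), 50, [462, 235, 12, 18]), ((np.float64(481.56), np.float64(243.63)), 117, [474, 236, 16, 16]), ((np.float64(365.43), np.float64(244.12)), 42, [362, 238, 12, 16]), ((np.float64(374.93), np.float64(247.3)), 127, [367, 240, 16, 16]), ((np.float64(397.39), np.float64(284.67)), 49, [394, 278, 12, 17]), ((np.float64(409.71), np.float64(288.98)
[... 1214 characters left out ...]
 ] [ 0.5594 -0.1706  0.085 ] [0.5027 0.1176 0.085 ] ctr [ 0.5752 -0.0174  0.085 ]
hole [0.5562 0.0815 0.085 ] sleeve [ 0.594  -0.1148  0.091 ]
pin top (array([0.4227, 0.3323, 0.1199]), np.float64(0.0007425724362442949)) [0.4224 0.3325 0.12  ]
pinblock [0.455  0.3793 0.06  ] [0.4684 0.2992 0.06  ] [0.3926 0.2861 0.06  ] [0.3762 0.3644 0.06  ] [0.4231 0.3323 0.06  ]
probe top (array([ 0.4695, -0.293 ,  0.1889]), np.float64(0.0008260476099544391)) [ 0.4693 -0.2936  0.186 ]
stand [ 0.5036 -0.2488  0.116 ] [ 0.5138 -0.3281  0.116 ] [ 0.435 -0.337  0.116] [ 0.426  -0.2586  0.116 ] [ 0.4696 -0.2931  0.116 ]
pink [ 0.4472 -0.1953  0.18  ]
pink [ 0.3703 -0.2593  0.18  ]
pink [ 0.4554 -0.3924  0.18  ]
```

```bash
cat >> h.py <<'E'
from scipy.spatial.transform import Rotation as Ro
def tool(o): return np.array(o["tool_pos"]),Ro.from_euler("xyz",o["tool_rot"],degrees=True)
def goto(o,p,yaw=None):
    """shift in tool axes /0.04 and turn /120 deg; yaw = jaw (tool z) direction in world, tool x down"""
    P,R=tool(o); print("t",o["time_s"],"pos",P.round(4),"jaw",R.as_matrix()[:,2].round(3),"x",R.as_matrix()[:,0].round(3),"w",round(o["grip_width"],4),"F",np.round(o["force"],1))
    if yaw is None: G=R
    else:
        best=None
        for a in(yaw,yaw+180):
            z=np.array([np.cos(np.radians(a)),np.sin(np.radians(a)),0]);x=np.array([0,0,-1.]);
            G0=Ro.from_matrix(np.c_[x,np.cross(z,x),z]); r=(R.inv()*G0).as_rotvec(degrees=True)
            if best is None or np.linalg.norm(r)<np.linalg.norm(best[0]): best=(r,G0)
        G=best[1]; print("turn units",(best[0]/120).round(4))
    d=np.array(p)-P
    print("shift units, current axes",(R.inv().apply(d)/.04).round(3)," after turn",(G.inv().apply(d)/.04).round(3))
E
python3 - <<'E'
from h import *
from cell import env
o=env.get_obs()
for a in (0,45,90,-45): print(a);goto(o,[.4224,.3325,.20],a)
E
```

```text
0
t 0.15 pos [0.1505 0.6319 0.2217] jaw [ 0.232  0.973 -0.001] x [-0.    -0.001 -1.   ] w 0.0871 F [-0.1  0.3  0.6]
turn units [ 6.384e-01 -6.000e-04  5.000e-04]
shift units, current axes [ 0.552 -8.345 -5.706]  after turn [ 0.543 -7.485  6.797]
45
t 0.15 pos [0.1505 0.6319 0.2217] jaw [ 0.232  0.973 -0.001] x [-0.    -0.001 -1.   ] w 0.0871 F [-0.1  0.3  0.6]
turn units [ 2.634e-01 -7.000e-04  2.000e-04]
shift units, current axes [ 0.552 -8.345 -5.706]  after turn [  0.543 -10.099  -0.487]
90
t 0.15 pos [0.1505 0.6319 0.2217] jaw [ 0.232  0.973 -0.001] x [-0.    -0.001 -1.   ] w 0.0871 F [-0.1  0.3  0.6]
turn units [-0.1116 -0.0007 -0.    ]
shift units, current axes [ 0.552 -8.345 -5.706]  after turn [ 0.543 -6.797 -7.485]
-45
t 0.15 pos [0.1505 0.6319 0.2217] jaw [ 0.232  0.973 -0.001] x [-0.    -0.001 -1.   ] w 0.0871 F [-0.1  0.3  0.6]
turn units [-4.866e-01 -7.000e-04 -3.000e-04]
shift units, current axes [ 0.552 -8.345 -5.706]  after turn [  0.543   0.487 -10.099]
```

Request:
drive_tool(
  increments=[
    [[0, 0, 0], [0.066, 0, 0]],
    [[0, 0, 0], [0.066, 0, 0]],
    [[0, 0, 0], [0.066, 0, 0]],
    [[0, 0, 0], [0.0654, 0, 0]],
    [[0, -0.4, 0], [0, 0, 0]],
    [[0, -0.8, 0], [0, 0, 0]],
    [[0, -0.9, 0], [0, 0, 0]],
    [[0, -0.9, 0], [0, 0, 0]],
    [[0, -0.9, 0], [0, 0, 0]],
    [[0, -0.9, 0], [0, 0, 0]],
  ],
  hand=1,
  squeeze=25,
)

```text
time_s: 1.15
tool_pos: [0.2882, 0.494, 0.2224]
tool_rot: [-110.7, 90.0, -65.5]
force: [0.5, 0.4, 1.5]
grip_width: 0.0869
```

Request:
drive_tool(
  increments=[
    [[0, -0.9, 0], [0, 0, 0]],
    [[0, -0.9, 0], [0, 0, 0]],
    [[0, -0.9, 0], [0, 0, 0]],
    [[0, -0.9, 0], [0, 0, 0]],
    [[0, -0.9, -0.2], [0, 0, 0]],
    [[0, -0.6, -0.2], [0, 0, 0]],
    [[0, -0.2, -0.087], [0, 0, 0]],
    [[0.2, 0, 0], [0, 0, 0]],
    [[0, 0, 0], [0, 0, 0]],
    [[0, 0, 0], [0, 0, 0]],
  ],
)

```text
time_s: 2.15
tool_pos: [0.421, 0.3344, 0.2139]
tool_rot: [147.7, 89.9, -167.1]
force: [0.9, 0.8, -0.3]
grip_width: 0.0872
```

Run:
```python
from h import *
from cell import env
goto(env.get_obs(),[.4224,.3325,.20],45)
c=snap(env,"wrist","1")
for z in (.12,): print(proj(c,np.array([.4224,.3325,z])))
```

```text
t 2.15 pos [0.421  0.3344 0.2139] jaw [ 0.705  0.71  -0.001] x [-0.001 -0.    -1.   ] w 0.0872 F [ 0.9  0.8 -0.3]
turn units [ 0.0017 -0.0005 -0.0003]
shift units, current axes [ 0.348 -0.057 -0.008]  after turn [ 0.348 -0.057 -0.008]
[276.06628573 210.58669193]
```

View pics/wrist1.png

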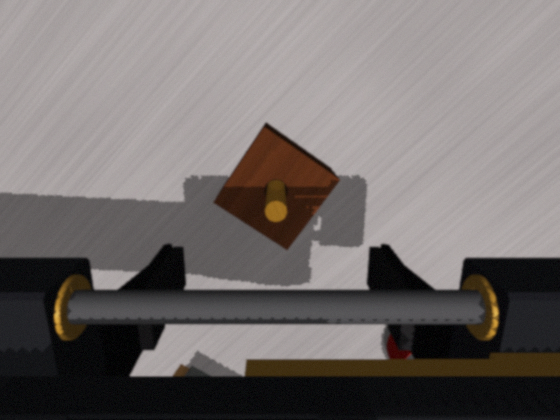

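The wrist view shows the pin top at (276,209), where I predicted (276,211). The block is around it, so I descend and grip.

Request:
drive_tool(
  increments=[
    [[0.4, -0.057, 0], [0, 0, 0]],
    [[0.6, 0, 0], [0, 0, 0]],
    [[0.6, 0, 0], [0, 0, 0]],
    [[0.6, 0, 0], [0, 0, 0]],
    [[0.5, 0, 0], [0, 0, 0]],
    [[0.4, 0, 0], [0, 0, 0]],
    [[0.22, 0, 0], [0, 0, 0]],
    [[0, 0, 0], [0, 0, 0]],
    [[0, 0, 0], [0, 0, 0]],
    [[0, 0, 0], [0, 0, 0]],
  ],
)

```text
time_s: 3.2
tool_pos: [0.4247, 0.332, 0.0829]
tool_rot: [0.8, 89.9, 45.9]
force: [0.4, -0.5, 1.4]
grip_width: 0.0869
```

Request:
drive_tool(
  increments=[
    [[0, 0, 0], [0, 0, 0]],
    [[0, 0, 0], [0, 0, 0]],
    [[0, 0, 0], [0, 0, 0]],
    [[0, 0, 0], [0, 0, 0]],
    [[0, 0, 0], [0, 0, 0]],
    [[0, 0, 0], [0, 0, 0]],
    [[0, 0, 0], [0, 0, 0]],
    [[0, 0, 0], [0, 0, 0]],
    [[0, 0, 0], [0, 0, 0]],
    [[0, 0, 0], [0, 0, 0]],
  ],
  hand=-1,
  squeeze=30,
)

```text
time_s: 4.2
tool_pos: [0.4241, 0.3312, 0.0818]
tool_rot: [67.5, 90.0, 112.5]
force: [-1.8, -1.1, -0.6]
grip_width: 0.0151
```

Run:
```python
from h import *
from cell import env
goto(env.get_obs(),[.4224,.3325,.20],45)
c=snap(env,"wrist","2");c=snap(env,"side","2")
```

```text
t 4.2 pos [0.4241 0.3312 0.0818] jaw [0.707 0.707 0.   ] x [-0.  0. -1.] w 0.0151 F [-1.8 -1.1 -0.6]
turn units [-0.  0. -0.]
shift units, current axes [-2.955  0.053 -0.008]  after turn [-2.955  0.053 -0.008]
```

View pics/wrist2.png

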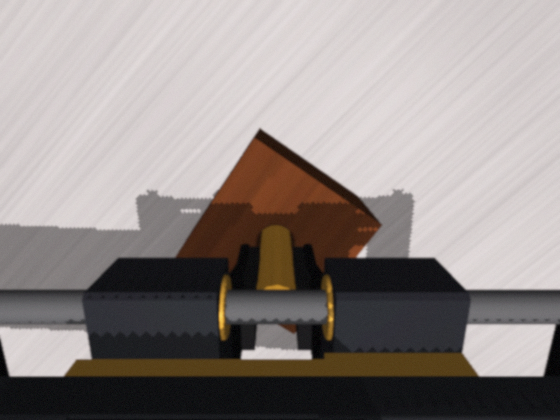

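View pics/side2.png

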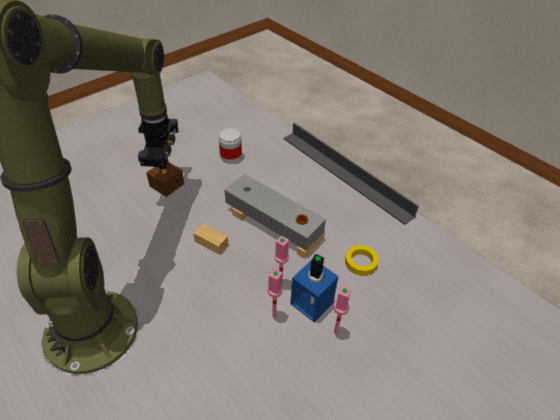

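The jaws hold the pin: its top is between the pads at (276,240) in the wrist view and the opening is 15 mm. Lifting.

Request:
drive_tool(
  increments=[
    [[-0.15, 0, 0], [0, 0, 0]],
    [[-0.3, 0, 0], [0, 0, 0]],
    [[-0.3, 0, 0], [0, 0, 0]],
    [[-0.3, 0, 0], [0, 0, 0]],
    [[-0.4, 0, 0], [0, 0, 0]],
    [[-0.4, 0, 0], [0, 0, 0]],
    [[-0.4, 0, 0], [0, 0, 0]],
    [[-0.4, 0, 0], [0, 0, 0]],
    [[-0.2, 0, 0], [0, 0, 0]],
    [[0, 0, 0], [0, 0, 0]],
  ],
)

```text
time_s: 5.3
tool_pos: [0.4249, 0.3319, 0.1977]
tool_rot: [2.0, 89.8, 47.0]
force: [0.0, 0.0, -1.8]
grip_width: 0.0151
```

Request:
drive_tool(
  increments=[
    [[0, 0, 0], [0, 0, 0]],
    [[0, 0, 0], [0, 0, 0]],
    [[0, 0, 0], [0, 0, 0]],
  ],
)

```text
time_s: 5.6
tool_pos: [0.4237, 0.3309, 0.1949]
tool_rot: [-179.7, 89.9, -134.7]
force: [-0.1, 0.2, -1.4]
grip_width: 0.0152
```

Run:
```python
from h import *
from cell import env
o=env.get_obs()
for y in (45,11):goto(o,[.5562,.0810,.195],y)
a=snap(env,"wrist","3");b=snap(env,"side","3");c=snap(env,"top","3")
P,_=tool(o)
for k in (b,c):
  print(proj(k,P),proj(k,P-[0,0,.0718]))
q=proj(b,P).astype(int); cv2.imwrite("pics/s3c.png",cv2.resize(b["frame"][q[1]-50:q[1]+50,q[0]-60:q[0]+60,::-1],None,fx=5,fy=5,interpolation=cv2.INTER_CUBIC)); print(q)
```

```text
t 5.6 pos [0.4237 0.3309 0.1949] jaw [ 0.707  0.707 -0.002] x [-0.001 -0.001 -1.   ] w 0.0152 F [-0.1  0.2 -1.4]
turn units [-0.     -0.0008  0.    ]
shift units, current axes [ 0.    -6.76  -2.075]  after turn [-3.000e-03 -6.760e+00 -2.075e+00]
t 5.6 pos [0.4237 0.3309 0.1949] jaw [ 0.707  0.707 -0.002] x [-0.001 -0.001 -1.   ] w 0.0152 F [-0.1  0.2 -1.4]
turn units [ 2.833e-01 -7.000e-04  2.000e-04]
shift units, current axes [ 0.    -6.76  -2.075]  after turn [-3.000e-03 -6.764e+00  2.059e+00]
[157.52811809 136.63712455] [161.25127324 155.65239072]
[ 92.51487181 255.77675783] [106.83129808 254.77883637]
[157 136]
```

View pics/s3c.png

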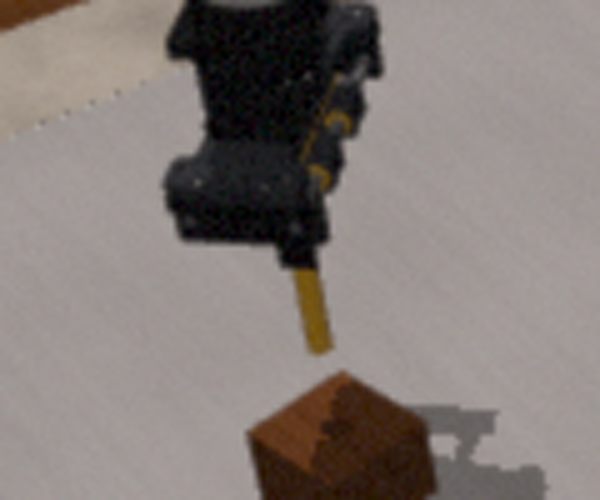

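View pics/wrist3.png

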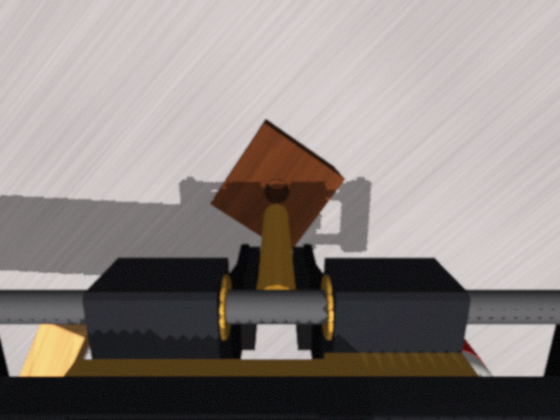

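View pics/top3.png

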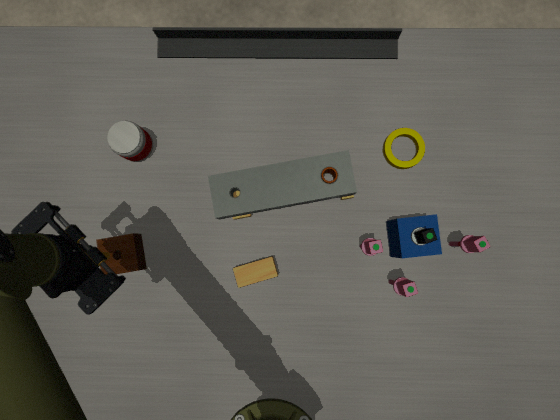

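Run:
```python
from h import *
a=load("wrist3"); P=np.array([.4237,.3309,.1949])
for off in ([0,0],[-.0015,.0015]):
  ctr=P+[off[0],off[1],-.0718]; print(off,"foot",proj(a,ctr),"axis@tcp",proj(a,P+[*off,0]))
# silhouette foot: lowest (min row) over circle
  print(min((proj(a,ctr+[.008*np.cos(t),.008*np.sin(t),0]) for t in np.linspace(0,6.28,100)),key=lambda p:p[1]))
cv2.imwrite("pics/w3c.png",cv2.resize(a["frame"][160:300,200:360,::-1],None,fx=5,fy=5))
h=hsv(a);m=(h[...,0]>15)&(h[...,0]<30)&(h[...,1]>120)&(h[...,2]>60)
for r in (200,204,206,208,210,215,225,240,250): 
  x=np.where(m[r,230:320])[0]+230; print(r,x.min() if len(x) else None,x.max() if len(x) else None)
```

```text
[0, 0] foot [276.61187761 217.06756678] axis@tcp [276.59093582 263.91132116]
[276.71872944 205.42694282]
[-0.0015, 0.0015] foot [276.6106149  214.00150724] axis@tcp [276.58910885 259.80469876]
[276.71771661 202.30408778]
200 None None
204 273 278
206 269 283
208 267 285
210 265 286
215 265 287
225 263 288
240 262 290
250 261 291
```

View pics/w3c.png

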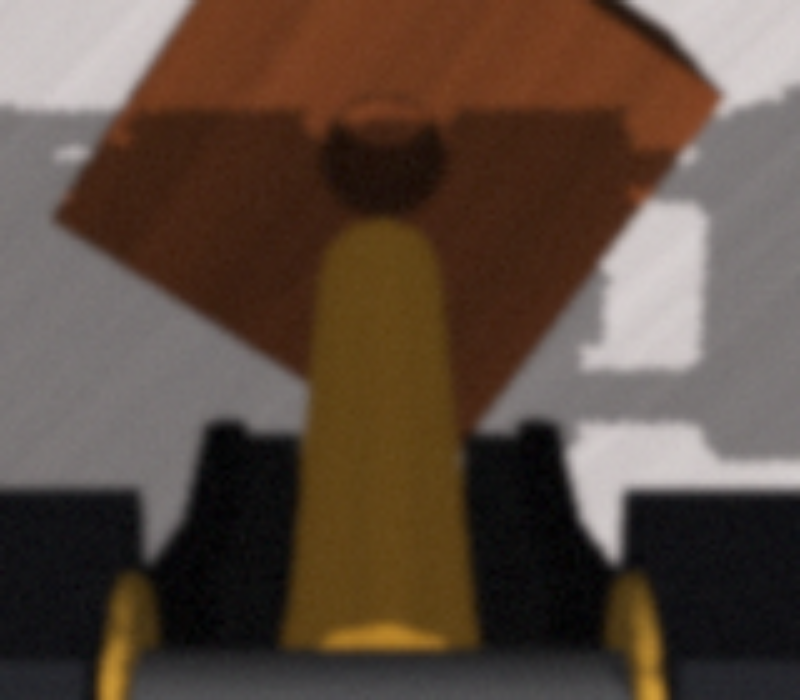

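Request:
drive_tool(
  increments=[
    [[0, -0.4, -0.1], [0, 0, 0]],
    [[0, -0.7, -0.2], [0, 0, 0]],
    [[0, -0.8, -0.25], [0, 0, 0]],
    [[0, -0.8, -0.25], [0, 0, 0]],
    [[0, -0.8, -0.25], [0, 0, 0]],
    [[0, -0.8, -0.25], [0, 0, 0]],
    [[0, -0.8, -0.25], [0, 0, 0]],
    [[0, -0.8, -0.25], [0, 0, 0]],
    [[0, -0.6, -0.175], [0, 0, 0]],
    [[0, -0.29, -0.1], [0, 0, 0]],
  ],
)

```text
time_s: 6.75
tool_pos: [0.5584, 0.0775, 0.1958]
tool_rot: [-110.3, 89.9, -65.6]
force: [0.0, -0.6, -2.1]
grip_width: 0.0152
```

Request:
drive_tool(
  increments=[
    [[0, 0, 0], [0, 0, 0]],
    [[0, 0, 0], [0, 0, 0]],
    [[0, 0, 0], [0, 0, 0]],
    [[0, 0, 0], [0, 0, 0]],
  ],
)

```text
time_s: 7.15
tool_pos: [0.5569, 0.0823, 0.1957]
tool_rot: [71.3, 90.0, 116.4]
force: [0.4, 0.3, -3.0]
grip_width: 0.0149
```

Run:
```python
from h import *
from cell import env
o=env.get_obs()
goto(o,[.5571,.0803,.195],45)
a=snap(env,"wrist","4");b=snap(env,"side","4");
P,_=tool(o)
print(proj(a,[.5562,.081,.085]),proj(b,[.5562,.081,.085]),proj(b,P-[0,0,.0718]))
cv2.imwrite("pics/w4c.png",cv2.resize(a["frame"][140:300,180:380,::-1],None,fx=4,fy=4))
q=proj(b,[.5562,.081,.1]).astype(int)
cv2.imwrite("pics/s4c.png",cv2.resize(b["frame"][q[1]-40:q[1]+40,q[0]-50:q[0]+50,::-1],None,fx=6,fy=6,interpolation=cv2.INTER_CUBIC)); print(q)
```

```text
t 7.15 pos [0.5569 0.0823 0.1957] jaw [0.705 0.709 0.   ] x [-0.     0.001 -1.   ] w 0.0149 F [ 0.4  0.3 -3. ]
turn units [ 0.0012  0.0001 -0.0003]
shift units, current axes [ 0.018 -0.038 -0.032]  after turn [ 0.018 -0.038 -0.032]
[274.47608128 201.76576136] [246.60667366 188.78520937] [246.21703308 178.67279563]
[246 185]
```

View pics/w4c.png

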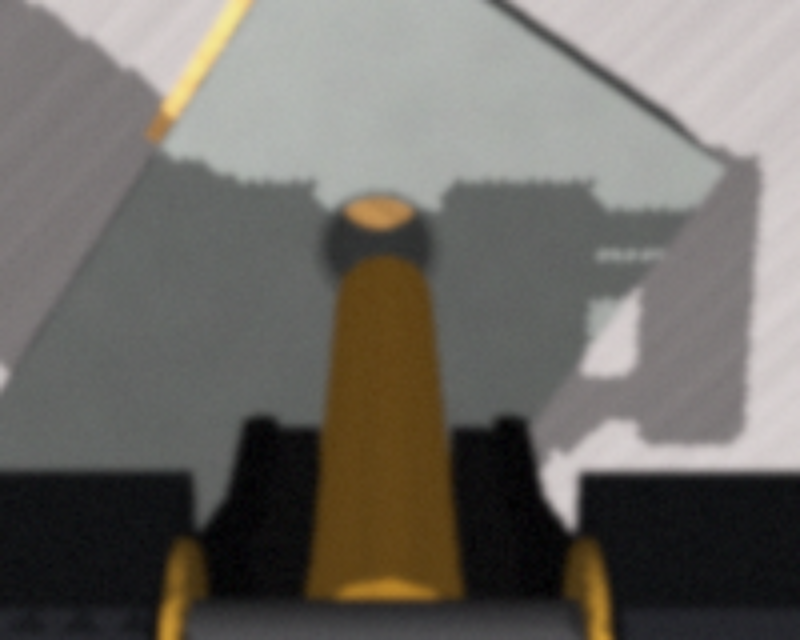

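View pics/s4c.png

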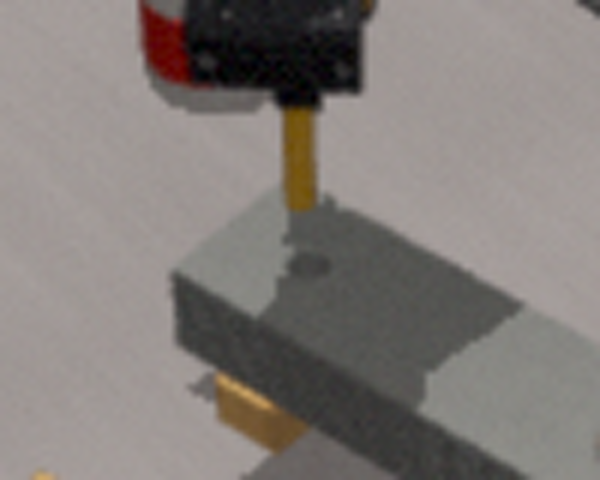

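Request:
drive_tool(
  increments=[
    [[0.2, -0.02, -0.02], [0, 0, 0]],
    [[0.3, 0, 0], [0, 0, 0]],
    [[0.2, 0, 0], [0, 0, 0]],
    [[0.08, 0, 0], [0, 0, 0]],
    [[0, 0, 0], [0, 0, 0]],
    [[0, 0, 0], [0, 0, 0]],
    [[0, 0, 0], [0, 0, 0]],
    [[0, 0, 0], [0, 0, 0]],
  ],
)

```text
time_s: 8.05
tool_pos: [0.5578, 0.0794, 0.165]
tool_rot: [-24.7, 89.9, 20.3]
force: [-1.0, -0.7, -1.0]
grip_width: 0.0151
```

Run:
```python
from h import *
from cell import env
for i in range(2):
  o=env.get_obs()
  goto(o,[.5571,.0803,.165],45)
  a=snap(env,"wrist","5"+"ab"[i]);b=snap(env,"side","5")
P,_=tool(o)
print(proj(a,[.5562,.081,.085]),proj(b,[.5562,.081,.085]),proj(b,P-[0,0,.0718]),proj(a,P-[0,0,.0718]))
cv2.imwrite("pics/w5c.png",cv2.resize(a["frame"][140:300,180:380,::-1],None,fx=4,fy=4))
cv2.imwrite("pics/s5c.png",cv2.resize(b["frame"][145:225,196:296,::-1],None,fx=6,fy=6,interpolation=cv2.INTER_CUBIC))
```

```text
t 8.05 pos [0.5578 0.0794 0.165 ] jaw [0.707 0.707 0.001] x [ 0.001  0.    -1.   ] w 0.0151 F [-1.  -0.7 -1. ]
turn units [-0.      0.0004  0.0002]
shift units, current axes [0.001 0.028 0.003]  after turn [0.001 0.028 0.003]
t 8.15 pos [0.5576 0.0794 0.1649] jaw [0.707 0.707 0.001] x [ 0.001  0.    -1.   ] w 0.0154 F [ 0.8 -0.2 -1.4]
turn units [-0.      0.0003  0.0001]
shift units, current axes [-0.003  0.025  0.006]  after turn [-0.003  0.025  0.006]
[276.49363268 210.34100362] [246.60667366 188.78520937] [247.25757651 186.8520158 ] [276.38763621 217.01019521]
```

View pics/w5c.png

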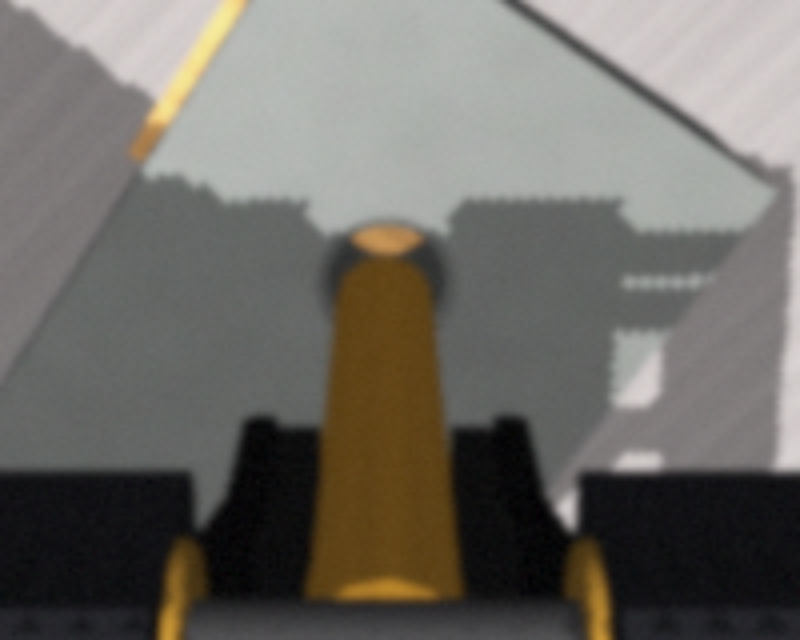

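View pics/s5c.png

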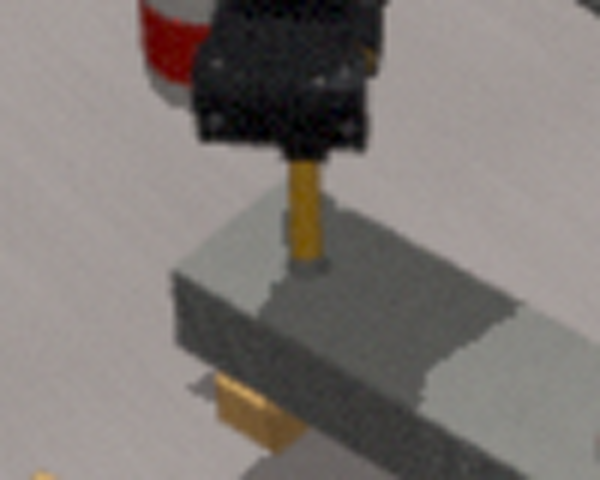

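Wrist view: the hole mouth is centred at about (276,210) and the foot's centre is about 0.8 mm short of it. I nudge it by that and go in.

Request:
drive_tool(
  increments=[
    [[0, 0.02, 0.005], [0, 0, 0]],
    [[0.1, 0, 0], [0, 0, 0]],
    [[0.1, 0, 0], [0, 0, 0]],
    [[0.1, 0, 0], [0, 0, 0]],
    [[0.1, 0, 0], [0, 0, 0]],
    [[0.1, 0, 0], [0, 0, 0]],
    [[0, 0, 0], [0, 0, 0]],
    [[0, 0, 0], [0, 0, 0]],
  ],
)

```text
time_s: 9.05
tool_pos: [0.557, 0.08, 0.1445]
tool_rot: [156.8, 90.0, -158.2]
force: [0.2, -0.2, -2.3]
grip_width: 0.0152
```

Run:
```python
from h import *
from cell import env
o=env.get_obs()
goto(o,[.5571,.0803,.102],45)
a=snap(env,"wrist","6")
cv2.imwrite("pics/w6c.png",cv2.resize(a["frame"][140:300,180:380,::-1],None,fx=4,fy=4))
```

```text
t 9.05 pos [0.557  0.08   0.1445] jaw [ 0.707  0.707 -0.   ] x [-0. -0. -1.] w 0.0152 F [ 0.2 -0.2 -2.3]
turn units [-0.     -0.0001 -0.    ]
shift units, current axes [1.061 0.003 0.007]  after turn [1.061 0.003 0.007]
```

View pics/w6c.png

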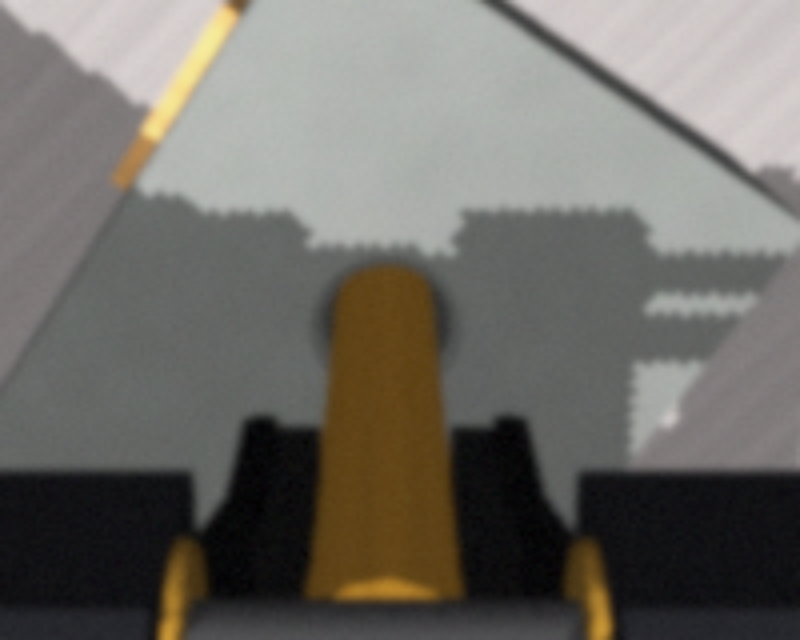

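Request:
drive_tool(
  increments=[
    [[0.12, 0, 0], [0, 0, 0]],
    [[0.15, 0, 0], [0, 0, 0]],
    [[0.15, 0, 0], [0, 0, 0]],
    [[0.15, 0, 0], [0, 0, 0]],
    [[0.15, 0, 0], [0, 0, 0]],
    [[0.15, 0, 0], [0, 0, 0]],
    [[0.12, 0, 0], [0, 0, 0]],
    [[0.04, 0, 0], [0, 0, 0]],
    [[0, 0, 0], [0, 0, 0]],
    [[0, 0, 0], [0, 0, 0]],
  ],
)

```text
time_s: 10.1
tool_pos: [0.5572, 0.0801, 0.1036]
tool_rot: [-28.3, 90.0, 16.7]
force: [-0.1, 1.5, -1.8]
grip_width: 0.0153
```

Run:
```python
from h import *
from cell import env
o=env.get_obs()
goto(o,[.5571,.0803,.102],45)
a=snap(env,"wrist","7")
cv2.imwrite("pics/w7c.png",cv2.resize(a["frame"][140:300,180:380,::-1],None,fx=4,fy=4))
```

```text
t 10.1 pos [0.5572 0.0801 0.1036] jaw [0.707 0.707 0.   ] x [ 0.  0. -1.] w 0.0153 F [-0.1  1.5 -1.8]
turn units [0.     0.0002 0.0001]
shift units, current axes [0.04  0.006 0.001]  after turn [0.04  0.006 0.001]
```

View pics/w7c.png

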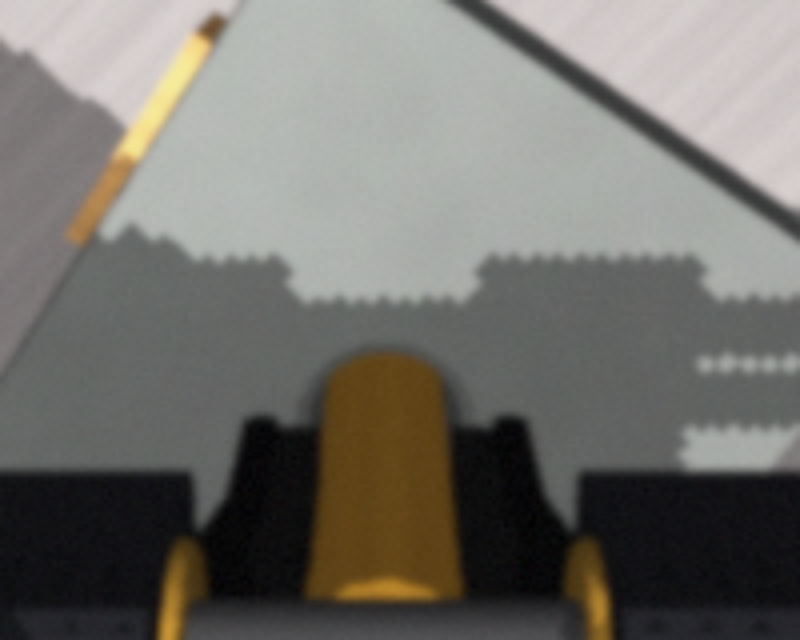

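The pin is in the hole, about 1.5 mm above the bottom, with no side force. Releasing and rising.

Request:
drive_tool(
  increments=[
    [[0, 0, 0], [0, 0, 0]],
    [[0, 0, 0], [0, 0, 0]],
    [[0, 0, 0], [0, 0, 0]],
    [[0, 0, 0], [0, 0, 0]],
    [[0, 0, 0], [0, 0, 0]],
    [[0, 0, 0], [0, 0, 0]],
    [[0, 0, 0], [0, 0, 0]],
    [[0, 0, 0], [0, 0, 0]],
    [[0, 0, 0], [0, 0, 0]],
    [[0, 0, 0], [0, 0, 0]],
  ],
  hand=1,
)

```text
time_s: 11.15
tool_pos: [0.557, 0.0801, 0.1034]
tool_rot: [23.5, 90.0, 68.5]
force: [0.3, -0.6, -0.5]
grip_width: 0.084
```

Request:
drive_tool(
  increments=[
    [[-0.2, 0, 0], [0, 0, 0]],
    [[-0.4, 0, 0], [0, 0, 0]],
    [[-0.5, 0, 0], [0, 0, 0]],
    [[-0.6, 0, 0], [0, 0, 0]],
    [[-0.6, 0, 0], [0, 0, 0]],
    [[-0.5, 0, 0], [0, 0, 0]],
    [[-0.5, 0, 0], [0, 0, 0]],
    [[-0.3, 0, 0], [0, 0, 0]],
    [[0, 0, 0], [0, 0, 0]],
    [[0, 0, 0], [0, 0, 0]],
  ],
)

```text
time_s: 12.15
tool_pos: [0.5568, 0.0801, 0.2469]
tool_rot: [139.1, 90.0, -175.9]
force: [-0.6, -0.7, -0.9]
grip_width: 0.0872
```

Run:
```python
from h import *
from cell import env
o=env.get_obs()
for y in (18,-72): goto(o,[.4695,-.293,.26],y)
a=snap(env,"wrist","8");b=snap(env,"side","8")
P=np.array([.5562,.081,.14])
print(proj(a,P),proj(b,P))
q=proj(b,P).astype(int)
cv2.imwrite("pics/s8c.png",np.hstack([cv2.resize(b["frame"][q[1]-30:q[1]+50,q[0]-40:q[0]+40,::-1],(400,400),interpolation=cv2.INTER_CUBIC),cv2.resize(a["frame"][130:290,200:360,::-1],(400,400))]));print(q)
```

```text
t 12.15 pos [0.5568 0.0801 0.2469] jaw [ 0.707  0.707 -0.   ] x [-0. -0. -1.] w 0.0872 F [-0.6 -0.7 -0.9]
turn units [ 2.25e-01 -2.00e-04 -1.00e-04]
shift units, current axes [-0.326 -5.052 -8.139]  after turn [-0.327 -8.196 -4.958]
t 12.15 pos [0.5568 0.0801 0.2469] jaw [ 0.707  0.707 -0.   ] x [-0. -0. -1.] w 0.0872 F [-0.6 -0.7 -0.9]
turn units [-5.25e-01 -1.00e-04 -2.00e-04]
shift units, current axes [-0.326 -5.052 -8.139]  after turn [-0.327  4.958 -8.196]
[276.7758873  201.19720133] [246.15677743 174.84583864]
[246 174]
```

View pics/s8c.png

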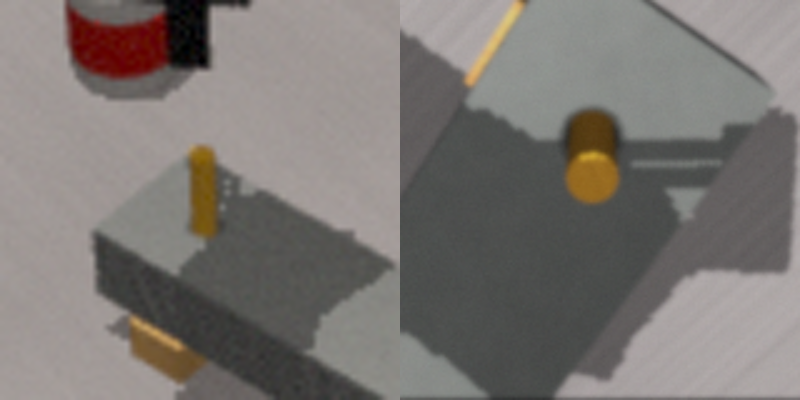

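The pin is home: its top is at wrist (276.8,200.8), against (276.8,201.2) predicted for a 55 mm stand-out. Next I pass over the sleeve to measure it from close up.

Request:
drive_tool(
  increments=[
    [[-0.3, 0, 0], [0.057, 0, 0]],
    [[0, 0, 0], [0.056, 0, 0]],
    [[0, 0, 0], [0.056, 0, 0]],
    [[0, 0, 0], [0.056, 0, 0]],
    [[0, -0.5, -0.1], [0, 0, 0]],
    [[0, -0.9, -0.1], [0, 0, 0]],
    [[0, -0.9, -0.1], [0, 0, 0]],
    [[0, -0.9, -0.1], [0, 0, 0]],
    [[0, -0.9, -0.1], [0, 0, 0]],
    [[0, -0.83, -0.12], [0, 0, 0]],
  ],
)

```text
time_s: 13.25
tool_pos: [0.594, -0.1167, 0.2582]
tool_rot: [168.4, 89.9, -173.6]
force: [-0.0, 0.4, -0.5]
grip_width: 0.0867
```

Request:
drive_tool(
  increments=[
    [[0, 0, 0], [0, 0, 0]],
    [[0, 0, 0], [0, 0, 0]],
    [[0, 0, 0], [0, 0, 0]],
    [[0, 0, 0], [0, 0, 0]],
    [[0, 0, 0], [0, 0, 0]],
  ],
)

```text
time_s: 13.75
tool_pos: [0.5945, -0.1136, 0.2592]
tool_rot: [82.6, 90.0, 100.7]
force: [1.0, 0.1, 0.5]
grip_width: 0.0868
```

Run:
```python
from h import *
from cell import env
np.set_printoptions(precision=4,suppress=True)
o=env.get_obs()
goto(o,[.4695,-.293,.26],18)
a=snap(env,"wrist","9"); o=env.get_obs(); print(o["tool_pos"])
print(proj(a,np.array([.594,-.1152,.091])),proj(a,np.array([.5562,.081,.14])))
h=hsv(a); m=(h[...,0]<12)&(h[...,1]>150)&(h[...,2]>50)
print(blobs(m,30))
```

```text
t 13.75 pos [ 0.5945 -0.1136  0.2592] jaw [0.95  0.311 0.   ] x [-0.     0.001 -1.   ] w 0.0868 F [1.  0.1 0.5]
turn units [ 0.0011  0.     -0.0003]
shift units, current axes [-0.022 -3.29  -4.365]  after turn [-0.019 -3.3   -4.357]
[ 0.5945 -0.1139  0.2593]
[274.8687 185.6573] [ 313.7348 -101.5097]
[((np.float64(275.68), np.float64(185.09)), 422, [258, 168, 36, 36]), ((np.float64(111.92), np.float64(209.39)), 36, [108, 206, 9, 9])]
```

View pics/wrist9.png

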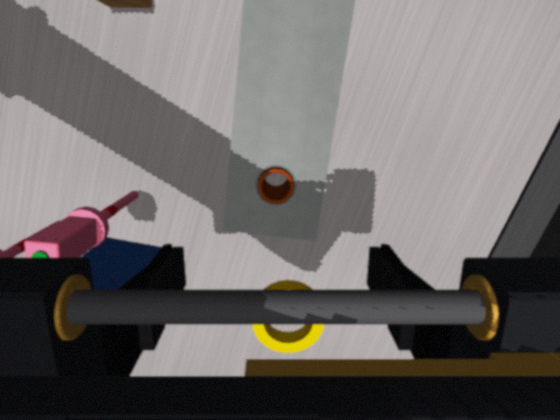

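The rim is at wrist (275.5,185.3), predicted (274.9,185.7), so the sleeve is at about (0.5945, -0.115). On to the probe.

Request:
drive_tool(
  increments=[
    [[0, -0.3, -0.36], [0, 0, 0]],
    [[0, -0.5, -0.7], [0, 0, 0]],
    [[0, -0.5, -0.7], [0, 0, 0]],
    [[0, -0.6, -0.7], [0, 0, 0]],
    [[0, -0.5, -0.7], [0, 0, 0]],
    [[0, -0.5, -0.7], [0, 0, 0]],
    [[0, -0.4, -0.5], [0, 0, 0]],
    [[0, 0, 0], [0, 0, 0]],
    [[0, 0, 0], [0, 0, 0]],
    [[0, 0, 0], [0, 0, 0]],
  ],
)

```text
time_s: 14.8
tool_pos: [0.4696, -0.2938, 0.2593]
tool_rot: [48.2, 90.0, 66.3]
force: [-0.2, -0.6, -0.2]
grip_width: 0.0872
```

Request:
drive_tool(
  increments=[
    [[0, 0, 0], [0, 0, 0]],
    [[0, 0, 0], [0, 0, 0]],
    [[0, 0, 0], [0, 0, 0]],
  ],
)

```text
time_s: 15.1
tool_pos: [0.4697, -0.294, 0.2593]
tool_rot: [176.3, 90.0, -165.6]
force: [0.4, -0.4, 0.5]
grip_width: 0.0868
```

Run:
```python
from h import *
from cell import env
np.set_printoptions(precision=4,suppress=True)
o=env.get_obs()
goto(o,[.4695,-.293,.26],18)
a=snap(env,"wrist","10")
print(proj(a,np.array([.4695,-.293,.186])),proj(a,np.array([.4695,-.293,.126])))
h=hsv(a);print(blobs((h[...,0]>50)&(h[...,0]<80)&(h[...,1]>120)&(h[...,2]>60)))
cv2.imwrite("pics/w10c.png",cv2.resize(a["frame"][120:280,180:380,::-1],None,fx=4,fy=4,interpolation=cv2.INTER_CUBIC))
```

```text
t 15.1 pos [ 0.4697 -0.294   0.2593] jaw [ 0.951  0.31  -0.   ] x [-0. -0. -1.] w 0.0868 F [ 0.4 -0.4  0.5]
turn units [ 0.0006 -0.0001 -0.    ]
shift units, current axes [-0.019  0.025  0.004]  after turn [-0.019  0.025  0.004]
[276.1186 214.8992] [276.1121 192.5678]
[((np.float64(291.38), np.float64(55.35)), 272, [283, 46, 18, 20]), ((np.float64(142.2), np.float64(118.08)), 238, [134, 110, 18, 17]), ((np.float64(275.95), np.float64(216.85)), 264, [267, 208, 19, 18]), ((np.float64(216.75), np.float64(329.33)), 146, [210, 324, 15, 12])]
```

View pics/w10c.png

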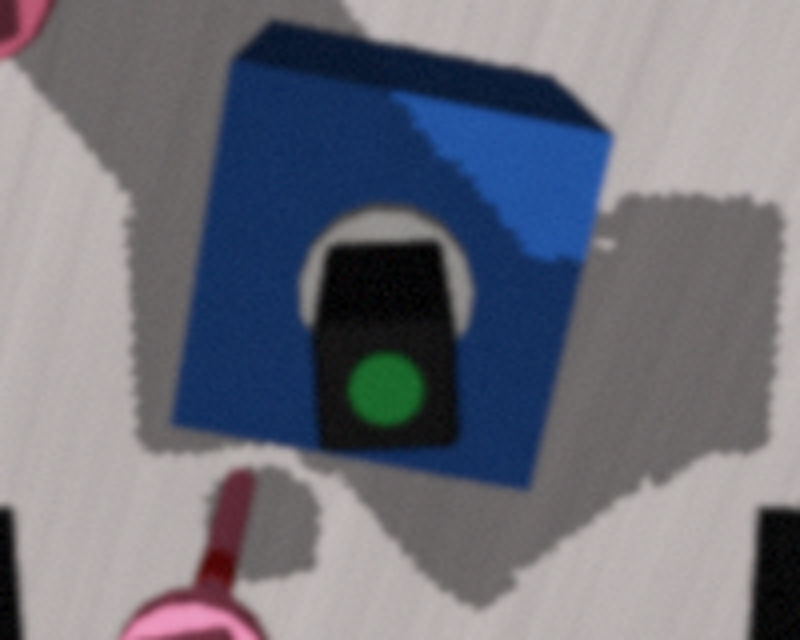

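View pics/wrist10.png

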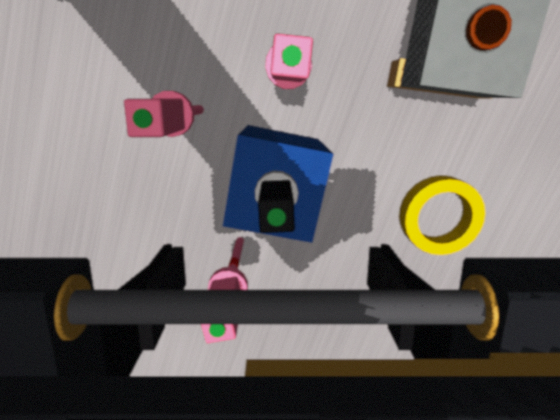

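The green dot at (276,217) and the collar centred near (276.4,193) put the probe axis within about 0.3 mm of the TCP. I turn about 2° to square up with the handle and descend.

Request:
drive_tool(
  increments=[
    [[0.3, 0, 0], [-0.018, 0, 0]],
    [[0.4, 0, 0], [0, 0, 0]],
    [[0.5, 0, 0], [0, 0, 0]],
    [[0.5, 0, 0], [0, 0, 0]],
    [[0.5, 0, 0], [0, 0, 0]],
    [[0.4, 0, 0], [0, 0, 0]],
    [[0.3, 0, 0], [0, 0, 0]],
    [[0.16, 0, 0], [0, 0, 0]],
    [[0, 0, 0], [0, 0, 0]],
    [[0, 0, 0], [0, 0, 0]],
  ],
)

```text
time_s: 16.15
tool_pos: [0.4697, -0.2948, 0.1375]
tool_rot: [-45.3, 90.0, -25.1]
force: [-0.2, 0.0, -0.1]
grip_width: 0.0871
```

Request:
drive_tool(
  increments=[
    [[0, 0, 0], [0, 0, 0]],
    [[0, 0, 0], [0, 0, 0]],
  ],
)

```text
time_s: 16.35
tool_pos: [0.4698, -0.2948, 0.1377]
tool_rot: [-30.8, 89.9, -10.6]
force: [-0.8, -0.3, 0.8]
grip_width: 0.0872
```

Run:
```python
from h import *
from cell import env
o=env.get_obs()
goto(o,[.4699,-.2942,.137],20)
a=snap(env,"wrist","11");b=snap(env,"side","11")
cv2.imwrite("pics/w11c.png",cv2.resize(b["frame"][200:340,220:400,::-1],None,fx=4,fy=4,interpolation=cv2.INTER_CUBIC))
```

```text
t 16.35 pos [ 0.4698 -0.2948  0.1377] jaw [0.939 0.345 0.001] x [ 0.001 -0.    -1.   ] w 0.0872 F [-0.8 -0.3  0.8]
turn units [0.0013 0.0006 0.0003]
shift units, current axes [0.016 0.012 0.008]  after turn [0.016 0.012 0.008]
```

View pics/w11c.png

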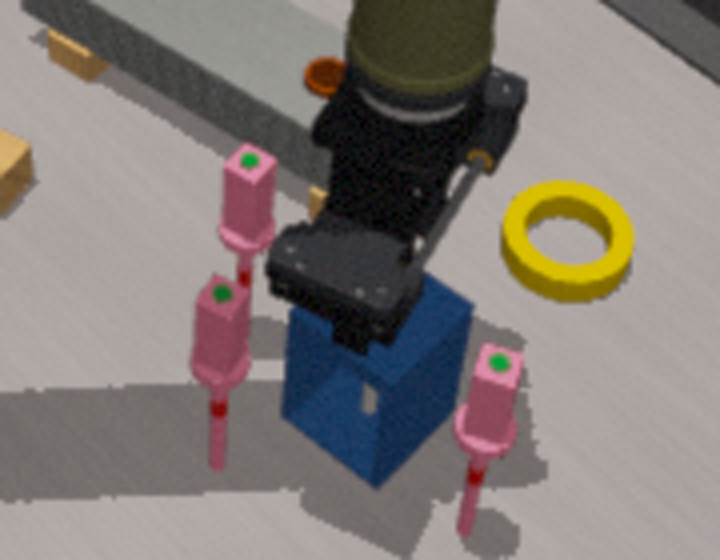

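View pics/wrist11.png

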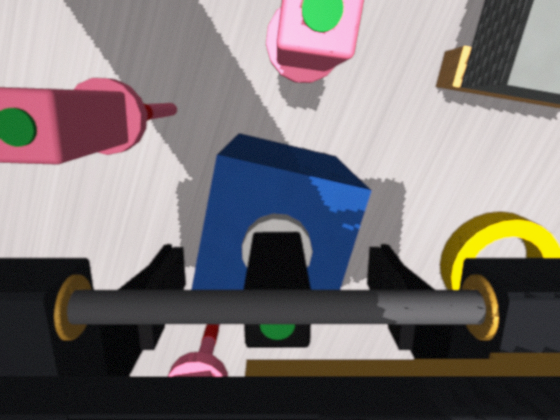

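The black handle sits centred between the fingers, with the collar visible behind it at (277,240). Closing.

Request:
drive_tool(
  increments=[
    [[0, 0, 0], [0, 0, 0]],
    [[0, 0, 0], [0, 0, 0]],
    [[0, 0, 0], [0, 0, 0]],
    [[0, 0, 0], [0, 0, 0]],
    [[0, 0, 0], [0, 0, 0]],
    [[0, 0, 0], [0, 0, 0]],
    [[0, 0, 0], [0, 0, 0]],
    [[0, 0, 0], [0, 0, 0]],
    [[0, 0, 0], [0, 0, 0]],
    [[0, 0, 0], [0, 0, 0]],
  ],
  hand=-1,
  squeeze=35,
)

```text
time_s: 17.45
tool_pos: [0.4694, -0.2945, 0.1369]
tool_rot: [4.6, 90.0, 24.8]
force: [0.1, -0.4, -0.0]
grip_width: 0.024
```

Request:
drive_tool(
  increments=[
    [[-0.1, 0, 0], [0, 0, 0]],
    [[-0.3, 0, 0], [0, 0, 0]],
    [[-0.4, 0, 0], [0, 0, 0]],
    [[-0.4, 0, 0], [0, 0, 0]],
    [[-0.4, 0, 0], [0, 0, 0]],
    [[-0.4, 0, 0], [0, 0, 0]],
    [[-0.4, 0, 0], [0, 0, 0]],
    [[-0.4, 0, 0], [0, 0, 0]],
    [[-0.3, 0, 0], [0, 0, 0]],
    [[-0.2, 0, 0], [0, 0, 0]],
  ],
)

```text
time_s: 18.45
tool_pos: [0.4695, -0.2949, 0.2705]
tool_rot: [-32.7, 89.9, -12.6]
force: [-0.0, -0.6, -1.0]
grip_width: 0.0241
```

Request:
drive_tool(
  increments=[
    [[-0.1, 0, 0], [0, 0, 0]],
    [[0, 0, 0], [0, 0, 0]],
    [[0, 0, 0], [0, 0, 0]],
    [[0, 0, 0], [0, 0, 0]],
    [[0, 0, 0], [0, 0, 0]],
  ],
)

```text
time_s: 18.95
tool_pos: [0.469, -0.2944, 0.2724]
tool_rot: [141.1, 89.9, 161.2]
force: [-0.3, 0.4, -1.2]
grip_width: 0.024
```

Run:
```python
from h import *
from cell import env
o=env.get_obs()
goto(o,[.5945,-.1150,.272])
a=snap(env,"wrist","12");b=snap(env,"side","12");c=snap(env,"top","12");o=env.get_obs()
goto(o,[.5945,-.1150,.272])
P,_=tool(o)
for z in (.1316,.0616): print(proj(b,P-[0,0,z]),proj(a,P-[0,0,z]))
q=proj(b,P-[0,0,.1]).astype(int);print(q)
cv2.imwrite("pics/s12c.png",cv2.resize(b["frame"][q[1]-60:q[1]+60,q[0]-60:q[0]+60,::-1],None,fx=5,fy=5,interpolation=cv2.INTER_CUBIC))
```

```text
t 18.95 pos [ 0.469  -0.2944  0.2724] jaw [ 0.939  0.345 -0.001] x [-0.001  0.    -1.   ] w 0.024 F [-0.3  0.4 -1.2]
shift units, current axes [0.008 3.129 4.49 ]  after turn [0.008 3.129 4.49 ]
t 19.1 pos [ 0.4692 -0.2945  0.2727] jaw [ 0.939  0.344 -0.   ] x [-0.  0. -1.] w 0.0238 F [ 0.2  0.3 -1.4]
shift units, current axes [0.016 3.134 4.488]  after turn [0.016 3.134 4.488]
[316.08047121 270.90118247] [276.11396229 194.62907344]
[318.59720823 252.21776863] [276.06027214 222.43690441]
[317 262]
```

View pics/s12c.png

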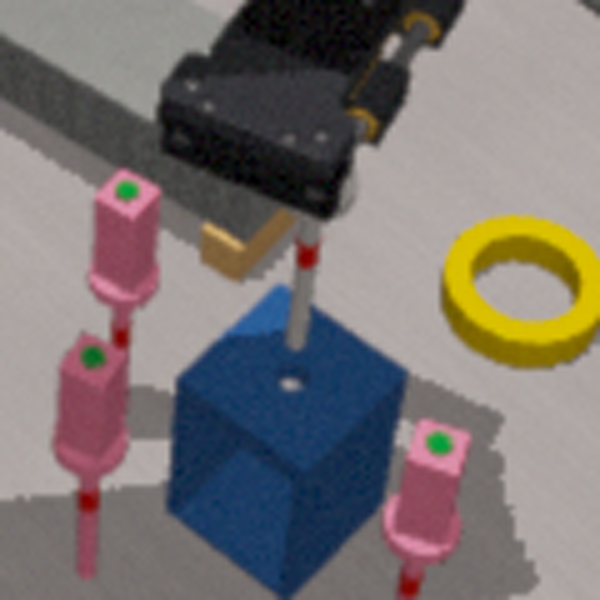

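View pics/wrist12.png

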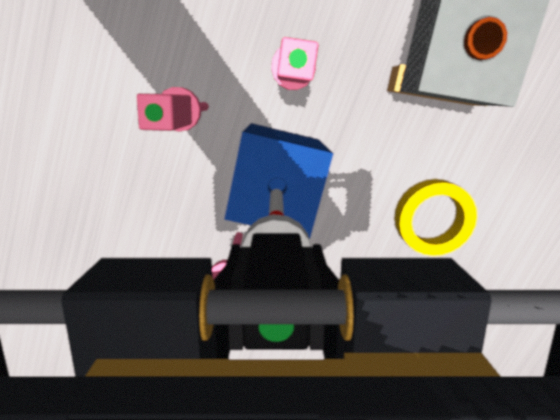

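View pics/top12.png

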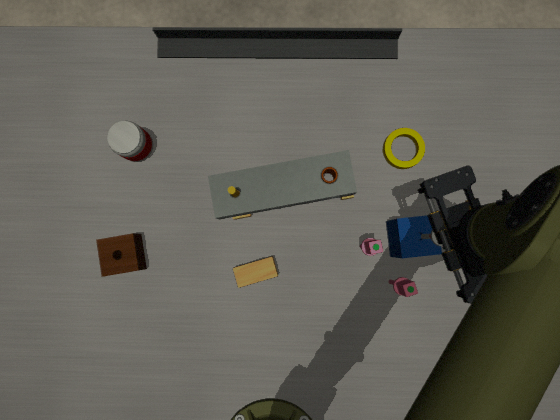

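Run:
```python
from h import *
a=load("wrist12"); cv2.imwrite("pics/w12c.png",cv2.resize(a["frame"][165:245,226:326,::-1],None,fx=8,fy=8,interpolation=cv2.INTER_CUBIC))
P=np.array([.4691,-.29445,.2726])
z=np.array([.939,.344,0]);y=np.array([-.344,.939,0])
for dy in (0,.002):
  C=P-[0,0,.1316]+dy*y
  print("far edge tip",proj(a,C+y*.005),"L",proj(a,C-z*.005),"R",proj(a,C+z*.005))
  print("band far top/bot edges",proj(a,P+dy*y-[0,0,.0536]+y*.005),proj(a,P+dy*y-[0,0,.0696]+y*.005), proj(a,P+dy*y-[0,0,.0696]-y*.005))
  print("collar far",proj(a,P+dy*y-[0,0,.0116]+y*.018))
```

```text
far edge tip [276.08795563 188.49536745] L [269.94179567 194.47606995] R [282.23592031 194.47606867]
band far top/bot edges [276.01716066 218.6891444 ] [276.03525254 210.9730274 ] [276.03784373 225.51607266]
collar far [275.94938637 220.33981545]
far edge tip [276.08763202 186.08752305] L [269.93010214 192.09046682] R [282.24697332 192.09038888]
band far top/bot edges [276.01655478 215.55894691] [276.0347271  208.02398659] [276.03733024 222.63410945]
collar far [275.94842623 216.45969498]
```

View pics/w12c.png

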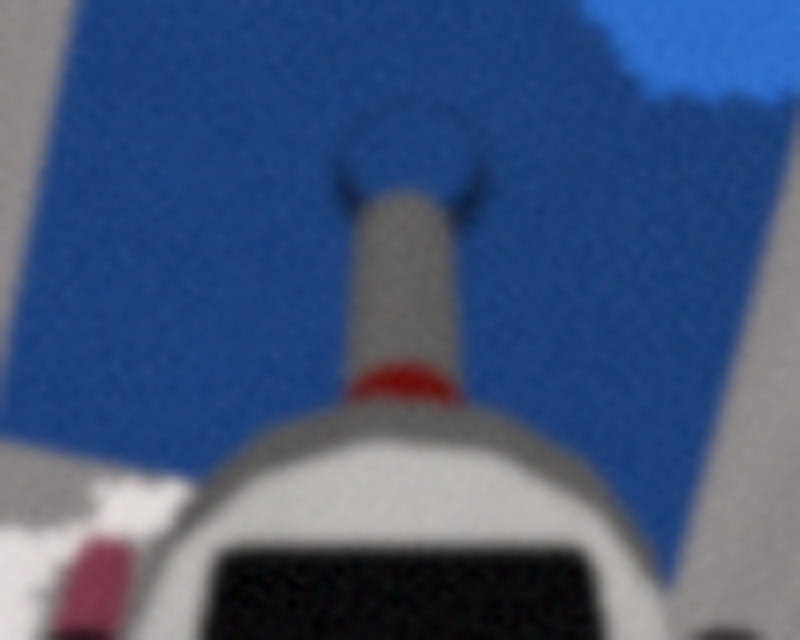

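Measured against the TCP axis, the tip is at +0.1 mm and the band at +0.5 mm along tool y, and the rod is upright. Now over to the sleeve.

Request:
drive_tool(
  increments=[
    [[0, 0.2, 0.29], [0, 0, 0]],
    [[0, 0.4, 0.6], [0, 0, 0]],
    [[0, 0.5, 0.7], [0, 0, 0]],
    [[0, 0.5, 0.7], [0, 0, 0]],
    [[0, 0.5, 0.7], [0, 0, 0]],
    [[0, 0.42, 0.6], [0, 0, 0]],
    [[0, 0.35, 0.5], [0, 0, 0]],
    [[0, 0.2, 0.3], [0, 0, 0]],
    [[0, 0.05, 0.1], [0, 0, 0]],
    [[0, 0, 0], [0, 0, 0]],
  ],
)

```text
time_s: 20.1
tool_pos: [0.5949, -0.1155, 0.2728]
tool_rot: [-151.1, 90.0, -131.0]
force: [-0.1, 0.1, -1.8]
grip_width: 0.0238
```

Request:
drive_tool(
  increments=[
    [[0, 0, 0], [0, 0, 0]],
    [[0, 0, 0], [0, 0, 0]],
    [[0.3, 0, 0], [0, 0, 0]],
    [[0.3, 0, 0], [0, 0, 0]],
    [[0.2, 0, 0], [0, 0, 0]],
    [[0, 0, 0], [0, 0, 0]],
    [[0, 0, 0], [0, 0, 0]],
    [[0, 0, 0], [0, 0, 0]],
    [[0, 0, 0], [0, 0, 0]],
    [[0, 0, 0], [0, 0, 0]],
  ],
)

```text
time_s: 21.1
tool_pos: [0.5951, -0.1155, 0.2414]
tool_rot: [-16.2, 90.0, 3.9]
force: [-0.7, 0.2, -0.4]
grip_width: 0.0236
```

```bash
cat > m.py <<'E'
from h import *
from cell import env
import sys
tag=sys.argv[1]
o=env.get_obs(); goto(o,[.5945,-.1150,.1526])
a=snap(env,"wrist",tag);b=snap(env,"side",tag);o=env.get_obs();goto(o,[.5945,-.1150,.1526])
P,R=tool(o);M=R.as_matrix();y,z=M[:,1],M[:,2]
print("pred tip far edge wrist",proj(a,P-[0,0,.1314]+y*.005),"tip side",proj(b,P-[0,0,.1314]),"rim w",proj(a,np.array([.5945,-.115,.091])),"rim far edge",proj(a,np.array([.5945,-.115,.091])+y*.013),proj(a,np.array([.5945,-.115,.091])+y*.017),"rim side",proj(b,np.array([.5945,-.115,.091])))
q=proj(a,np.array([.5945,-.115,.091])).astype(int);print("crop w",q-[50,45])
cv2.imwrite(f"pics/w{tag}c.png",cv2.resize(a["frame"][q[1]-45:q[1]+45,q[0]-50:q[0]+50,::-1],None,fx=6,fy=6,interpolation=cv2.INTER_CUBIC))
q=proj(b,np.array([.5945,-.115,.11])).astype(int);print("crop s",q-[30,30])
cv2.imwrite(f"pics/s{tag}c.png",cv2.resize(b["frame"][q[1]-30:q[1]+30,q[0]-30:q[0]+30,::-1],None,fx=10,fy=10,interpolation=cv2.INTER_CUBIC))
E
python3 m.py 13
```

```text
t 21.1 pos [ 0.5951 -0.1155  0.2414] jaw [0.939 0.345 0.001] x [ 0.001  0.    -1.   ] w 0.0236 F [-0.7  0.2 -0.4]
shift units, current axes [ 2.219  0.018 -0.011]  after turn [ 2.219  0.018 -0.011]
t 21.2 pos [ 0.595  -0.1155  0.2412] jaw [0.939 0.345 0.   ] x [ 0.001  0.    -1.   ] w 0.0237 F [ 0.3 -0.7 -1.5]
shift units, current axes [ 2.215  0.017 -0.009]  after turn [ 2.215  0.017 -0.009]
pred tip far edge wrist [275.71671485 188.17540153] tip side [302.17896789 213.67471394] rim w [275.34288977 187.91180757] rim far edge [275.32278024 173.05987332] [275.31649939 168.42113749] rim side [301.49650976 218.3544115 ]
crop w [225 142]
crop s [271 183]
```

View pics/w13c.png

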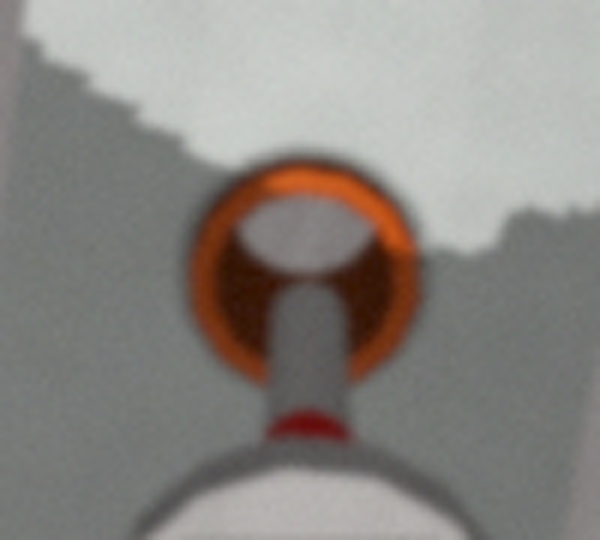

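View pics/s13c.png

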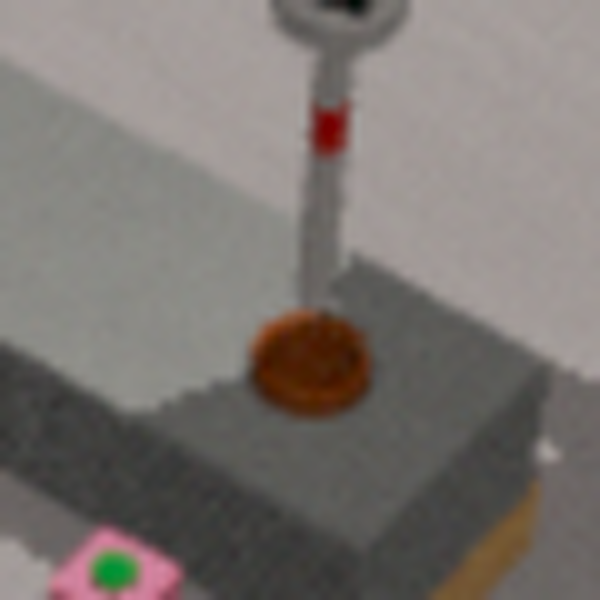

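Request:
drive_tool(
  increments=[
    [[0, 0.018, -0.012], [0, 0, 0]],
    [[0.1, 0, 0], [0, 0, 0]],
    [[0.15, 0, 0], [0, 0, 0]],
    [[0.1, 0, 0], [0, 0, 0]],
    [[0, 0, 0], [0, 0, 0]],
    [[0, 0, 0], [0, 0, 0]],
    [[0, 0, 0], [0, 0, 0]],
    [[0, 0, 0], [0, 0, 0]],
    [[0, 0, 0], [0, 0, 0]],
    [[0, 0, 0], [0, 0, 0]],
  ],
)

```text
time_s: 22.2
tool_pos: [0.5942, -0.115, 0.2271]
tool_rot: [2.6, 90.0, 22.7]
force: [-0.1, 0.7, -1.4]
grip_width: 0.0241
```

```bash
python3 m.py 14
```

```text
t 22.2 pos [ 0.5942 -0.115   0.2271] jaw [0.939 0.345 0.   ] x [ 0.  0. -1.] w 0.0241 F [-0.1  0.7 -1.4]
shift units, current axes [ 1.862 -0.002  0.005]  after turn [ 1.862 -0.002  0.005]
t 22.3 pos [ 0.5942 -0.115   0.227 ] jaw [0.939 0.345 0.   ] x [ 0.  0. -1.] w 0.0237 F [ 0.4  0.5 -1.4]
shift units, current axes [ 1.86  -0.003  0.006]  after turn [ 1.86  -0.003  0.006]
pred tip far edge wrist [275.84408565 188.24710793] tip side [301.51666792 217.25617776] rim w [276.16380687 192.95949744] rim far edge [276.15174701 177.50941344] [276.14797786 172.68068042] rim side [301.49650976 218.3544115 ]
crop w [226 147]
crop s [271 183]
```

View pics/w14c.png

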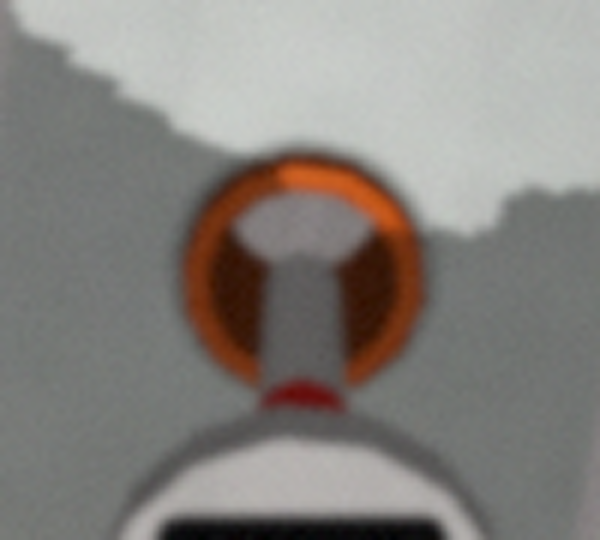

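View pics/s14c.png

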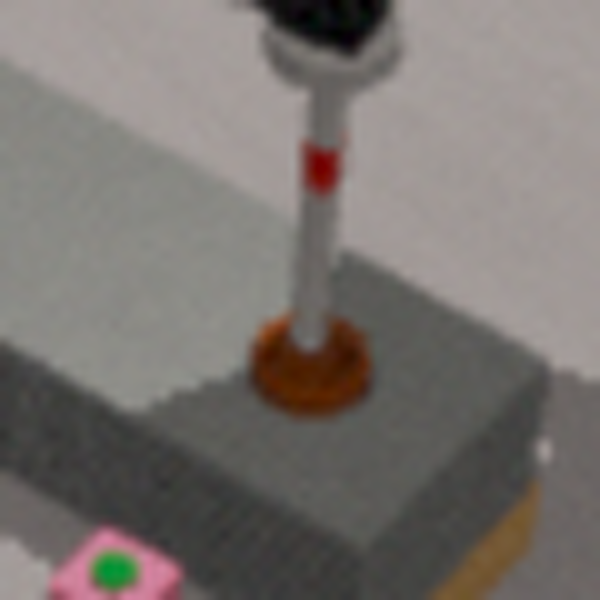

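The tip is over the bore, within about 0.7 mm of centre by the wrist view (rod column 276.1, rim column 276.5). Lowering.

Request:
drive_tool(
  increments=[
    [[0.1, 0.01, 0.005], [0, 0, 0]],
    [[0.2, 0, 0], [0, 0, 0]],
    [[0.25, 0, 0], [0, 0, 0]],
    [[0.25, 0, 0], [0, 0, 0]],
    [[0.25, 0, 0], [0, 0, 0]],
    [[0.25, 0, 0], [0, 0, 0]],
    [[0.25, 0, 0], [0, 0, 0]],
    [[0.2, 0, 0], [0, 0, 0]],
    [[0.08, 0, 0], [0, 0, 0]],
    [[0.03, 0, 0], [0, 0, 0]],
  ],
)

```text
time_s: 23.3
tool_pos: [0.5941, -0.1145, 0.1521]
tool_rot: [158.4, 90.0, 178.6]
force: [0.7, 0.1, -0.5]
grip_width: 0.024
```

Request:
drive_tool(
  increments=[
    [[0, 0, 0], [0, 0, 0]],
    [[0, 0, 0], [0, 0, 0]],
    [[0, 0, 0], [0, 0, 0]],
    [[0, 0, 0], [0, 0, 0]],
    [[0, 0, 0], [0, 0, 0]],
    [[0, 0, 0], [0, 0, 0]],
    [[0, 0, 0], [0, 0, 0]],
    [[0, 0, 0], [0, 0, 0]],
    [[0, 0, 0], [0, 0, 0]],
    [[0, 0, 0], [0, 0, 0]],
  ],
)

```text
time_s: 24.3
tool_pos: [0.5942, -0.1146, 0.1525]
tool_rot: [80.1, 90.0, 100.3]
force: [0.1, 0.1, -1.1]
grip_width: 0.0239
```

```bash
python3 m.py 15
python3 - <<'E'
from h import *
from cell import env
for i in range(3):
  c=snap(env,"top","15");o=env.get_obs();print(o["tool_pos"],o["force"],o["joint_velocities"].round(2))
b=load("side15")
for z in (.091,.099): print(proj(b,np.array([.5945,-.115,z])))
E
```

```text
t 24.3 pos [ 0.5942 -0.1146  0.1525] jaw [0.939 0.345 0.   ] x [-0.  0. -1.] w 0.0239 F [ 0.1  0.1 -1.1]
shift units, current axes [-0.001 -0.013  0.003]  after turn [-0.001 -0.013  0.003]
t 24.4 pos [ 0.5942 -0.1146  0.1525] jaw [0.939 0.345 0.   ] x [ 0.  0. -1.] w 0.0237 F [ 0.1  0.5 -1. ]
shift units, current axes [-0.002 -0.012  0.003]  after turn [-0.002 -0.012  0.003]
pred tip far edge wrist [275.88110814 188.36452871] tip side [299.8851441  234.94240022] rim w [276.03586583 222.77915324] rim far edge [276.02016845 203.05009702] [276.01523897 196.85454031] rim side [301.49650976 218.3544115 ]
crop w [226 177]
crop s [271 183]
[ 0.59424617 -0.11454222  0.15254651] [-1.20143814 -0.65136226 -0.73841602] [-0.    0.06 -0.06  0.09 -0.04 -0.01 -0.03]
[ 0.59423785 -0.11454889  0.15256031] [ 0.10774726  0.17361227 -1.63213574] [ 0.04 -0.04  0.22  0.12  0.07  0.07 -0.01]
[ 0.59421797 -0.11458204  0.15255815] [-0.80835032  0.49417262 -1.98216079] [ 0.1   0.07 -0.02 -0.05 -0.01 -0.07  0.02]
[301.49650976 218.3544115 ]
[301.66892267 216.36939088]
```

View pics/w15c.png

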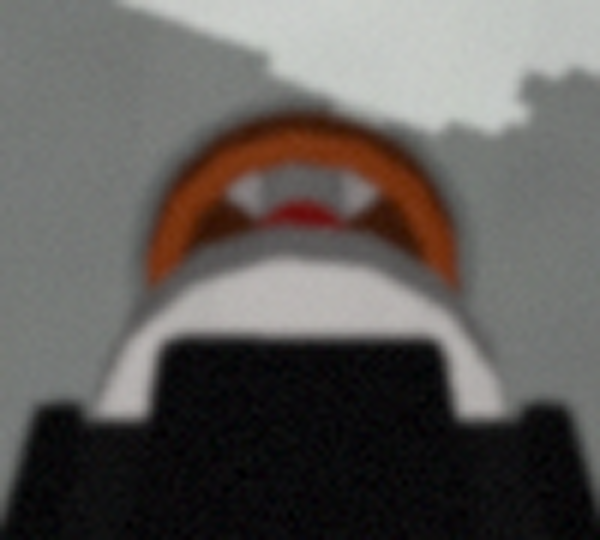

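View pics/s15c.png

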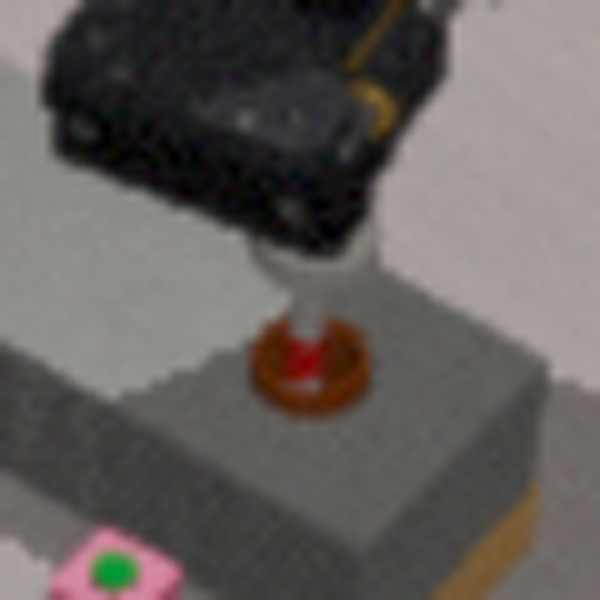

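View pics/top15.png

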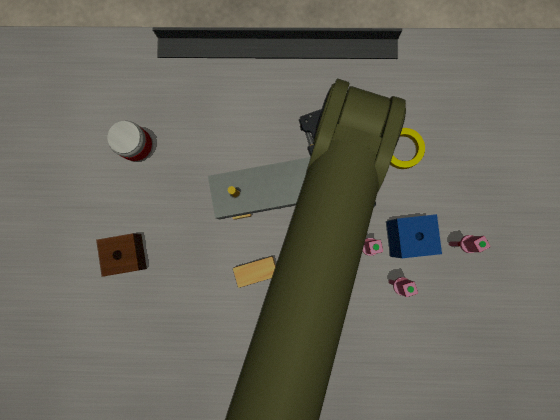

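Band, rim and rod line up. In the side view the band is at (301.1,218.2) and the rim at (301.6,218.8). In the wrist view the rod and rim share a column. Both views put the band about 1.2 mm towards tool +y, so I trim that by 0.7 mm.

Request:
drive_tool(
  increments=[
    [[0, -0.01, 0], [0, 0, 0]],
    [[0, -0.008, 0], [0, 0, 0]],
    [[0, 0, 0], [0, 0, 0]],
    [[0, 0, 0], [0, 0, 0]],
    [[0, 0, 0], [0, 0, 0]],
    [[0, 0, 0], [0, 0, 0]],
    [[0, 0, 0], [0, 0, 0]],
    [[0, 0, 0], [0, 0, 0]],
    [[0, 0, 0], [0, 0, 0]],
    [[0, 0, 0], [0, 0, 0]],
  ],
)

```text
time_s: 25.55
tool_pos: [0.5945, -0.1152, 0.1526]
tool_rot: [9.3, 90.0, 29.4]
force: [-0.4, 0.0, -0.8]
grip_width: 0.024
```

```bash
python3 m.py 16
python3 - <<'E'
import cv2,numpy as np
a=cv2.imread("pics/w16c.png");b=cv2.imread("pics/s16c.png");cv2.imwrite("pics/both16.png",np.hstack([cv2.resize(a,(400,360)),cv2.resize(b,(360,360))]))
E
```

```text
t 25.55 pos [ 0.5945 -0.1152  0.1526] jaw [0.939 0.345 0.   ] x [ 0.  0. -1.] w 0.024 F [-0.4  0.  -0.8]
shift units, current axes [-0.001  0.005  0.002]  after turn [-0.001  0.005  0.002]
t 25.65 pos [ 0.5945 -0.1152  0.1526] jaw [0.939 0.345 0.   ] x [ 0.  0. -1.] w 0.0239 F [ 0.3 -0.  -0.2]
shift units, current axes [-0.001  0.005  0.002]  after turn [-0.001  0.005  0.002]
pred tip far edge wrist [275.89436777 188.31811413] tip side [300.09957619 235.02111055] rim w [276.0216169  221.69691843] rim far edge [276.0045912  201.93517215] [275.99924449 195.72922843] rim side [301.49650976 218.3544115 ]
crop w [226 176]
crop s [271 183]
```

View pics/both16.png

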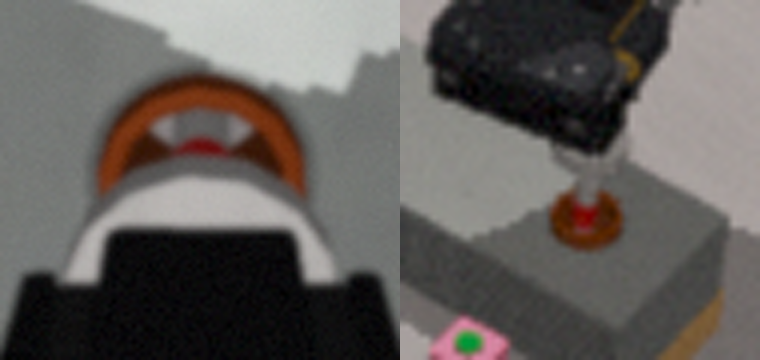

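The rod is centred in the bore in both views, the band is level with the rim, the arm is still and no contact force shows. Handing in.

Run:
```python
from cell import env
print(env.sign_off()); print(env.get_obs()["time_s"])
```

```text
the job is handed in; nothing more can be done
None
the job is handed in; nothing more can be done
```

I put the brass pin fully home in the stack and let go of it. Then I took the black-handled probe from the blue stand and lowered it through the sleeve. I handed in at about 25.7 s with the probe still held there; no verdict is reported.

- **Pin:** after release, the pin's top was within 0.5 px in the wrist view of where a fully seated pin should be, standing 55 mm proud.
- **Probe centring:** the TCP was within 0.2 mm of the measured sleeve axis, and the rod is estimated within about 1 mm of it. The rod may lean by about 0.5 degrees.
- **Probe height:** the TCP height puts the middle of the band level with the rim, but the side view read it about 1.5 mm high. That is less than one pixel and inside the 8 mm limit.
- **Contact:** the force readings stayed at the noise level, about 1 to 2 N, plus the probe's weight. They cannot resolve 0.2 N, so I judged the lack of contact from the pictures, which show clear space around the rod.
- **Bystanders:** the tin, banding roll and wooden block looked unmoved in the last top view.

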